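Pack the paint jars into the painter's carrying case

TASK

First hang the loupes' headband from the case lid over the bar, swing the latch lever up past centre until it falls fully open, and lift the lid off and lay it flat on the bench beside the case, for instance on the mat. Then lay the liner plate flat on the floor of the case, stand every wide paint jar upright on the liner, put the lid back on so that it is seated, and swing the latch shut again. Do not knock over anything else on the bench.

Things in the scene. Friction and masses are not known exactly. Their poses are not given: they have to be found in the camera images.
- case: The carrying case: a plywood box fixed to the bench, lid on it at the start. Origin: centre of its underside, on the bench. Outside 152 (own x) by 202 (own y) mm, inside 140 by 190 mm, floor top at z = 6 mm, rim at z = 96 mm. The latch is in the middle of the wall on its own -x side, towards the robot.
- latch (a joint): Latch lever angle, rad. 0: shut, level over the lid, pointing to the case's own +x, hook over the lid's edge. It swings up (vertical, 1.57: centre) and over outwards to a stop at 2.5. Let go, it falls by its weight to the nearer side; under 2 N moves it. The linked hook holds the lid while shut and swings out clear of it (0.4 of the angle).
- latch_hinge (a point): Middle of the lever's hinge axle, fixed to the case at (-94, 0, 125) mm in the case's frame. The axle runs along the case's own y.
- latch_grip (a point): Where to pinch the lever: on its centre line, 48 mm from the hinge. The lever is 60 mm long, 18 mm wide along the axle (pinch across this; it then turns between the pads), 10 mm thick; shut, its centre line is 23 mm above the lid's top. At angle a this point is at hinge + 48 mm * (cos a along the case's x, sin a up).
- lid: Loose plywood lid, 0.25 to 0.5 kg: plate 156 (own x) by 206 (own y) mm at z = 8 to 14 mm; under it a boss 126 by 176 by 8 mm that drops inside the rim with 7 mm play; on top a dark grip 14 mm thick (own x), 70 mm long (own y), top at z = 48 mm. Origin: centre of the boss's underside; seated, it is 88 mm above the case's origin, axes alike or half a turn round. It can lie on its boss.
- liner: Loose aluminium liner plate, 0.25 to 0.5 kg, on the bench: 124 (own x) by 174 (own y) by 6 mm, with an upright lug in the middle to lift it by: 12 mm thick (own x), 40 mm long (own y), top at z = 61 mm. Origin: centre of the underside. Fits on the case's floor with 8 mm play all round, axes like the case's or half a turn round.
- headband: Headband of loupes: an arch 152 mm wide (own y), 118 high, standing on two pads on the lid, over its grip. 0.16 kg. Origin: midway between the pads' lower ends. Grey crown 34 mm deep (own x), 70 wide (own y), z = 96 to 118 mm: pinch across the depth, tips no lower than its underside. Pads 44 mm deep, 128 mm clear between them. Two 40 mm lenses at x = 54, y = 46 and -46, z = 45 mm.
- crown (a point): Middle of the underside of the headband's crown, 96 mm above the headband's origin: the part that rests on the bar.
- bar: A round steel bar 16 mm thick and 230 mm long on two posts fixed to the bench. Origin: on the bench, under the bar's middle. The bar runs along its own x, with its centre line at z = 150 mm (top at 158 mm); posts at x = -105 and 105 mm with feet 50 by 90 by 10 mm.
- mat: A thin black rubber mat, 220 (own x) by 240 (own y) by 2 mm, on the bench: free space where the lid can be set down. Origin: centre of its underside.
- jar0: A wide paint jar (there are two to four; None if absent), standing on the bench: white round body 48 mm across and 40 mm tall, with a black cap 24 mm across and 30 mm tall on top, 70 mm in all, about 0.12 kg. Origin: centre of the underside. Lift it by the cap.
- jar1: A wide paint jar (there are two to four; None if absent), standing on the bench: white round body 48 mm across and 40 mm tall, with a black cap 24 mm across and 30 mm tall on top, 70 mm in all, about 0.12 kg. Origin: centre of the underside. Lift it by the cap.
- jar2: A wide paint jar (there are two to four; None if absent), standing on the bench: white round body 48 mm across and 40 mm tall, with a black cap 24 mm across and 30 mm tall on top, 70 mm in all, about 0.12 kg. Origin: centre of the underside. Lift it by the cap.
- jar3: A wide paint jar (there are two to four; None if absent), standing on the bench: white round body 48 mm across and 40 mm tall, with a black cap 24 mm across and 30 mm tall on top, 70 mm in all, about 0.12 kg. Origin: centre of the underside. Lift it by the cap.
- dropper0: Bystander, not part of the job: a dropper bottle, 30 mm across, 85 mm tall. Origin: centre of the underside.
- dropper1: Bystander, not part of the job: a dropper bottle, 30 mm across, 85 mm tall. Origin: centre of the underside.
- dropper2: Bystander, not part of the job: a dropper bottle, 36 mm across, 85 mm tall. Origin: centre of the underside.
- brush_jar: Bystander, not part of the job: a glass, 80 mm across, 100 mm tall, with brushes standing in it up to about 210 mm. Origin: centre of the underside.
- mug: Bystander, not part of the job: a white mug, 80 mm across, 90 mm tall, with a handle. Origin: centre of the underside.
- figurine: Bystander, not part of the job: a small grey figure on a round dark wood base, 52 mm across, 82 mm tall. Origin: centre of the underside.
Mind the look-alikes: they are no part of the job. Several things look just like the liner: the one meant starts farthest to the robot's left. What is shaped like the headband but red is not meant.

How it is judged:
By the outcome, as a careful person would: the job done as asked, in the order asked, and still so for the second after the job is handed in, with the robot touching nothing.
Of jar0, jar1, jar2, jar3 only 2 to 4 are there at a start; the rules pass over those that are not, and their reading is None.
At some moment in a run one of jar0, jar1, jar2, jar3 may be knocked a few centimetres aside while the robot is not near it.
It also fails if it takes over 210 s, if anything falls off the work surface, if the arm or the gripper's body presses on something with over 40 N, if the wrist force passes 120 N, or if a joint passes its speed limit or range.

ROBOT

A 6-joint arm with a two-finger parallel gripper is mounted at the origin on the work surface. World frame = base frame: x ahead of the robot, y to its left, z up, the work surface at z = 0. Lengths are in mm, angles in rad, forces in N, time in s.
With the tool pointing down it reaches from about 375 to 925 mm from the base axis. Payload 5.7 kg.
Tool frame: the origin (TCP) lies at the very end of the fingers, on their centre line; the grasp point (between the pads) lies 19 mm behind it; z points along the fingers, y is the line along which they close (so a half turn about z gives the same grasp; the last joint's range is limited). The gripper opens to 85 mm and grips with 20 to 120 N. Pads are 22 mm wide; open, the fingers measure 114 mm over their backs; the gripper's body (76 mm by 85 mm) begins 54 mm behind the grasp point. The pads swing forward as they close: fully open they stand 13 mm farther back than shut.
Start: joints at [-1.457, 0.359, 1.51, -0, 1.272, -0.115], TCP at [136.072, -584.335, 231.267] pointing down, gripper open.
Joint ranges: [-2.97, 2.97], [-1.01, 2.36], [0.21, 2.38], [-0.96, 4.11], [0.2, 2.71], [-2.98, 2.98]. Speed limits (rad/s): [2.39, 2.39, 3.14, 3.14, 3.14, 3.14].

INTERFACE

Orientations are given as a unit quaternion [w, x, y, z].
In Python, from workcell import bot, snapshot, camera_model gives the robot as it stands. The module is installed in compiled form; this text tells all that it offers.
- The arm moves only by the tool step_arm, never from a script. Its argument "series" is a list of rows, each a list of 7 numbers: the turn, a rotation vector about the tool's x, y, z in degrees, then the shift along the tool's x, y, z in m, then the opening in per cent of the stroke, from 0 (shut) to 100 (fully open). A call has 1 to 5 rows; each row is the pose to reach, as a shift and turn from the pose commanded when the call began, along the tool's axes at that moment; what a row does not reach only later rows make up. A row lasts 1/8 s, in which the tool goes at most 62.5 mm and 10.7 degrees, less where a joint would pass 70% of its speed; a pose out of reach is approached as far as the arm can. A call with a gripper value outside its range is refused whole. The fingers move at their own pace and stop on an object; "squeeze" is the grip in N (left out, the last holds). Time passes only in rows, so rows that repeat a pose let the fingers close. It gives the time, the measured TCP pose, the force, the opening and the grip force at its end, in the units of the state.
- bot.get_state(): the state, without advancing time (a new reading comes with each control period).
- snapshot(name): name is "scene" or "top"; returns the picture (384x512x3 uint8, red, green, blue); there is no depth.
- camera_model(name): a dict with "mtx" (3x3 intrinsics, pixels), "distortion" ([k1, k2, p1, p2, k3] as OpenCV has them; the pictures are not rectified), "R" (3x3) and "t" (3): a world point X has camera coordinates R X + t. Camera axes: x right, y down, z forward; pixel columns grow to the right and rows downward; lengths in mm; the calibration is good to about 2 mm. A picture is of the moment at which its call begins. camera_model takes no time and is no camera call.
- bot.finish_job(): hands the job in; it is judged then, once.
The state is a dict: "t": time; "q": joint angles; "joint_velocities": joint speeds; "effort": joint torques, N m; "tool_pos": TCP position; "ee_rot": TCP orientation; "wrist_force": force on the tool from outside, world axes, zero at the start; "ft_torque": the same for the moment, N m; "finger_gap": opening from 0.0 (shut) to 1.0 (fully open); "finger_force": force on a finger pad.
Only numpy, scipy, OpenCV 4.12 (cv2) and the standard library are available. Lean on these libraries where they do the work, as an engineer would, in place of code of your own. Each camera call takes 0.05 s, during which the arm holds its last target. There are 200 camera calls.

## Working session

There is one attempt and no reset: what is moved stays moved. The work goes in short steps, Python scripts to look and compute and a tool call to move; the robot and the scene stay as the last step left them, time stands still between calls to the robot, and variables do not carry over. Pictures are saved under pics/ and viewed, at most 14 in all, crops included, and the job is handed in when it is done.

Besides the shell and the picture viewer there is one more tool, called by a JSON object that holds its "op" and its "data". step_arm: Moves the arm, as the interface text tells. Its arguments: {"type":"object","properties":{"series":{"type":"array"},"squeeze":{"type":"number"}},"required":["series"]}

```bash
mkdir -p pics; python3 - <<'E'
from workcell import bot,snapshot,camera_model
import cv2
for n in("scene","top"):
    im=snapshot(n)[:,:,::-1]
    cv2.imwrite(f"pics/{n}0.png",cv2.resize(im,(800,600),interpolation=cv2.INTER_CUBIC)); cv2.imwrite(f"pics/{n}0_raw.png",im)
    c=camera_model(n); print(n,c)
print(bot.get_state())
E
```

```text
scene {'mtx': array([[428.028431  ,   0.        , 265.95102024],
       [  0.        , 428.028431  , 192.44806489],
       [  0.        ,   0.        ,   1.        ]]), 'distortion': array([0.03512914, 0.        , 0.        , 0.        , 0.        ]), 'R': array([[-0.01714389,  0.99983771, -0.0055362 ],
       [ 0.55766758,  0.00496607, -0.83004952],
       [-0.82988732, -0.01731764, -0.55766221]]), 't': array([   7.22803531, -170.87006318, 1658.82344579])}
top {'mtx': array([[486.88940268,   0.        , 252.3620215 ],
       [  0.        , 486.88940268, 198.49336962],
       [  0.        ,   0.        ,   1.        ]]), 'distortion': array([-0.09735074,  0.        ,  0.        ,  0.        ,  0.        ]), 'R': array([[ 0.04334804, -0.99905777, -0.00212793],
       [-0.97629307, -0.041908  , -0.21235717],
       [ 0.2120679 ,  0.01128276, -0.9771898 ]]), 't': array([  -8.75238191,  525.46002845, 1665.29694865])}
{'t': 0.1, 'q': array([-1.45711627e+00,  3.59467013e-01,  1.51132694e+00,  2.94451675e-05,
        1.27249347e+00, -1.15078124e-01]), 'joint_velocities': array([ 0.00079438, -0.00197519, -0.00282746, -0.00147726, -0.00028222,
        0.00046145]), 'effort': array([-1.52142006e-04, -5.28654635e+01, -2.79348707e+01, -1.11372724e-04,
        4.94199587e-03,  4.50273410e-05]), 'tool_pos': array([ 136.00685753, -583.75530823,  230.51632968]), 'ee_rot': array([-8.47375136e-04,  9.93465979e-01,  1.14125506e-01,  1.46610615e-05]), 'wrist_force': array([-0.85331992, -0.53584847, -0.90514928]), 'ft_torque': array([-0.012209  ,  0.04052575, -0.00797712]), 'finger_force': 0.0, 'finger_gap': 0.9995416545927749}
```

View pics/scene0.png

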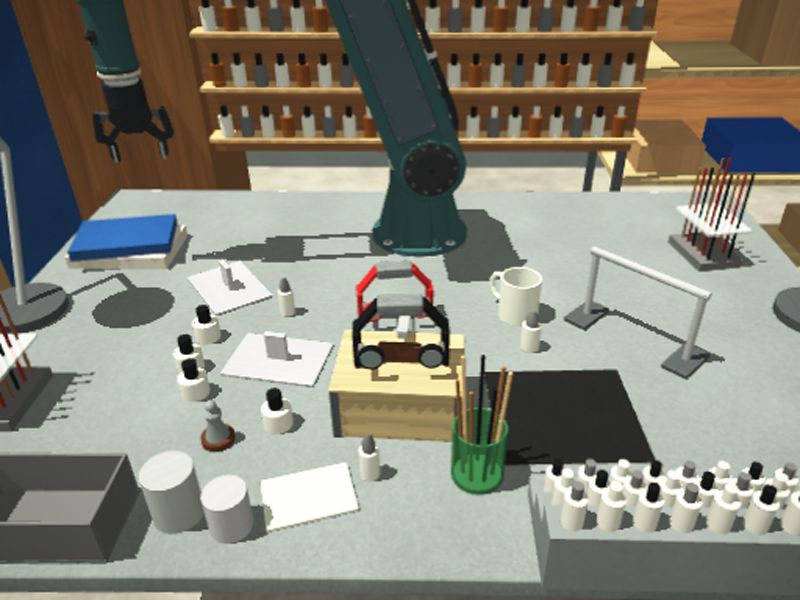

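View pics/top0.png

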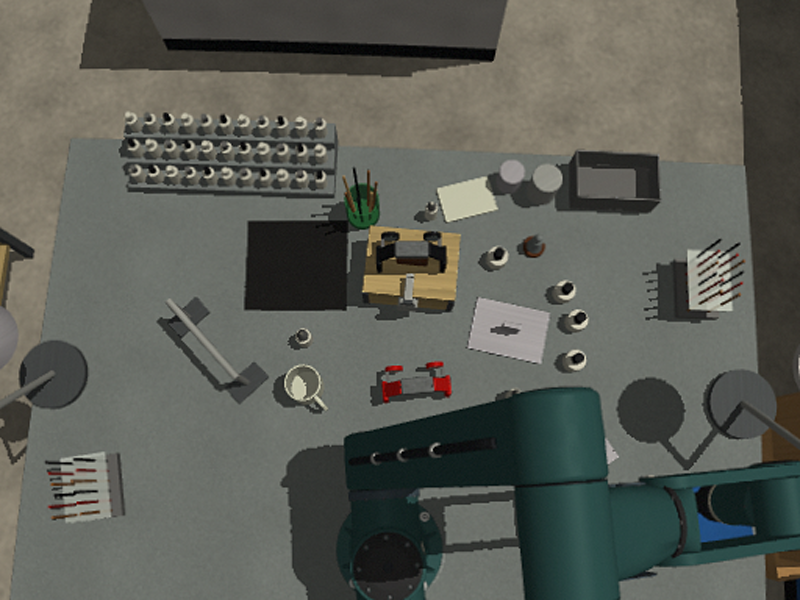

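The top view shows the case with headband at (412,255) and the latch at (410,290). The red decoy headband is at (415,382), the bar at (205,345) and the mat at (297,265). The jars are at (497,258), (565,291), (574,320) and (573,360).

There are two liner look-alikes: top (510,330), which is scene (277,358), and top (~600,450), which is scene (230,285). The robot's left is the left of the top image, so the one meant is (510,330). I'll confirm it in an enlarged crop.

```bash
cat > h.py <<'E'
import numpy as np,cv2
from workcell import bot,snapshot,camera_model
C={n:camera_model(n) for n in("scene","top")}
def proj(n,X):
    c=C[n]; return cv2.projectPoints(np.array(X,float).reshape(-1,3),cv2.Rodrigues(c["R"])[0],c["t"].reshape(3,1),c["mtx"],c["distortion"])[0][:,0]
def ray(n,p):
    c=C[n]; u=cv2.undistortPoints(np.array(p,float).reshape(-1,1,2),c["mtx"],c["distortion"])[:,0]
    return -c["R"].T@c["t"], np.c_[u,np.ones(len(u))]@c["R"]
def atz(n,p,z):
    o,d=ray(n,p); return o+d*((z-o[2])/d[:,2])[:,None]
def crop(n,name,x0,y0,w,h,s,im=None,draw=()):
    im=snapshot(n)[:,:,::-1] if im is None else im
    o=cv2.resize(im[y0:y0+h,x0:x0+w],None,fx=s,fy=s,interpolation=cv2.INTER_CUBIC)
    for poly,col in draw:
        q=((proj(n,poly)-[x0,y0]+.5)*s-.5)
        cv2.polylines(o,[np.round(q).astype(int)],False,col,1,cv2.LINE_AA)
    cv2.imwrite("pics/"+name,o); return im
def raw(P,x0,y0,s): return (np.array(P,float)+.5)/s-.5+[x0,y0]
E
python3 - <<'E'
from h import *
crop("top","t1.png",98,130,284,140,2.8,cv2.imread("pics/top0_raw.png"))
crop("scene","s1.png",105,150,364,140,2.2,cv2.imread("pics/scene0_raw.png"))
a=cv2.imread("pics/t1.png");b=cv2.imread("pics/s1.png");print(a.shape,b.shape)
E
```

```text
(392, 795, 3) (308, 801, 3)
```

View pics/t1.png

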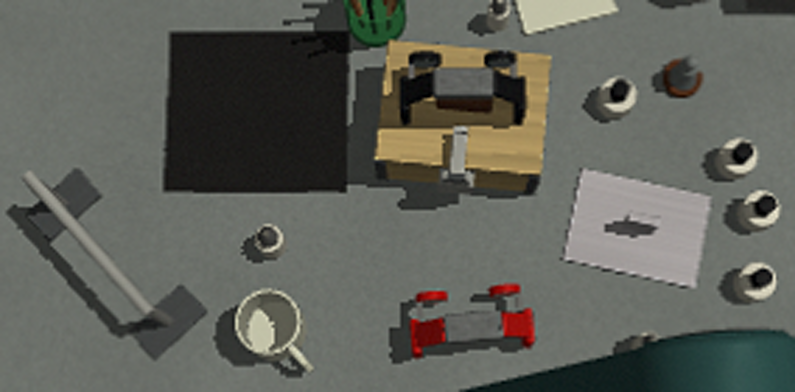

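View pics/s1.png

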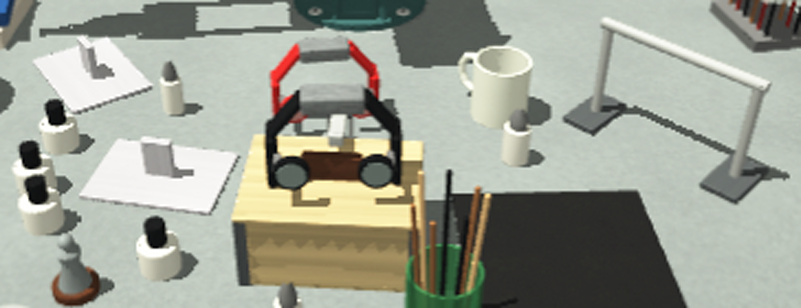

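```bash
cat > m.py <<'E'
from h import *
T=lambda P,z: atz("top",raw(P,98,130,2.8),z)[:,:2]
S=lambda P,z: atz("scene",raw(P,105,150,2.2),z)[:,:2]
np.set_printoptions(precision=1,suppress=True)
def rep(n,P): P=np.array(P); print(n,P.mean(0),"edges",[(round(float(np.hypot(*e)),1),round(float(np.degrees(np.arctan2(e[1],e[0]))),1)) for e in np.roll(P,-1,0)-P])
rep("lid",T([(390,41),(551,55),(543,176),(376,160)],102))
rep("linerT",T([(583,168),(711,196),(697,288),(564,261)],6))
rep("linerS",S([(115,139),(239,153),(212,213),(81,195)],6))
print("lug",T([(656,217)],61),S([(158,140)],61), S([(157,175)],6))
rep("mat",T([(170,32),(349,31),(346,192),(164,190)],2))
rep("barT",T([(30,175),(157,322)],158)); rep("barS",S([(605,21),(766,86)],158))
print("caps",T([(620,89),(743,149),(767,204),(762,278)],70)); print("capS",S([(155,220),(54,103),(29,145),(36,180)],70))
rep("crownT",T([(439,69),(494,69),(491,96),(437,96)],118+102))
rep("crownS",S([(307,85),(361,84),(367,100),(303,101)],118+102))
rep("redT",T([(443,316),(503,313),(503,338),(446,340)],118))
E
python3 m.py
```

```text
lid [625.9 -21.6] edges [(203.5, -92.7), (156.8, 177.8), (207.0, 86.8), (155.2, -3.5)]
linerT [ 501.  -253.9] edges [(170.8, -100.2), (123.2, 171.6), (174.4, 80.7), (126.1, -10.0)]
linerS [ 505.6 -252.3] edges [(177.7, 80.2), (124.2, -8.8), (175.2, -100.9), (120.7, 172.4)]
lug [[ 505.1 -267.5]] [[ 505.3 -250.6]] [[ 508.3 -258. ]]
mat [639.  252.4] edges [(241.3, -87.4), (220.9, -177.7), (238.9, 91.8), (217.7, 2.9)]
barT [419.6 413. ] edges [(239.2, -135.1), (239.2, 44.9)]
barS [441.8 414. ] edges [(222.7, 45.3), (222.7, -134.7)]
caps [[ 667.9 -218.7]
 [ 595.9 -376.2]
 [ 525.9 -406.3]
 [ 431.5 -399.3]]
capS [[ 668.5 -221.6]
 [ 435.8 -402. ]
 [ 529.1 -406.9]
 [ 598.2 -377.4]]
crownT [622.3 -19.6] edges [(64.0, -87.5), (32.9, 175.8), (62.6, 92.5), (32.8, -1.6)]
crownS [630.9 -16.9] edges [(58.8, 92.4), (31.6, 12.3), (68.0, -87.9), (31.0, 175.5)]
redT [350.6 -42.3] edges [(71.8, -84.7), (29.9, -178.1), (67.9, 94.4), (28.9, 9.5)]
```

```bash
cat > ov.py <<'E'
from h import *
def rect(x,y,yaw,a,b,z,x0=0,y0=0):
    c,s=np.cos(np.radians(yaw)),np.sin(np.radians(yaw)); P=np.array([(1,1),(1,-1),(-1,-1),(-1,1),(1,1)])*[a/2,b/2]+[x0,y0]
    return np.c_[P@np.array([[c,s],[-s,c]])+[x,y],np.full(5,z)]
G=(0,255,0);R=(0,0,255);B=(255,80,0);Y=(0,255,255)
D=[(rect(626,-21,-3,156,206,102),G),(rect(626,-21,-3,152,202,0),G),
(rect(625,-19,-2.5,34,70,220),R),(rect(625,-19,-2.5,34,70,198),R),
(rect(503,-253,-9.5,124,174,6),B),(rect(503,-253,-9.5,12,40,61),B),
(rect(430,413,45,230,16,150),Y),(rect(430,413,45,50,90,10,105),Y),(rect(430,413,45,50,90,10,-105),Y),
(rect(626,-21,-3,60,18,125,-64),B)]
if __name__=="__main__":
    crop("top","a.png",98,130,284,140,2.8,cv2.imread("pics/top0_raw.png"),D)
    crop("scene","b.png",105,150,364,140,2.18,cv2.imread("pics/scene0_raw.png"),D)
    a=cv2.imread("pics/a.png");b=cv2.imread("pics/b.png");a=a[:295]
    b=cv2.resize(b,(795,306));cv2.imwrite("pics/ov1.png",np.vstack([a,b])[:600])
E
python3 ov.py
```

```text
(no output)
```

View pics/ov1.png

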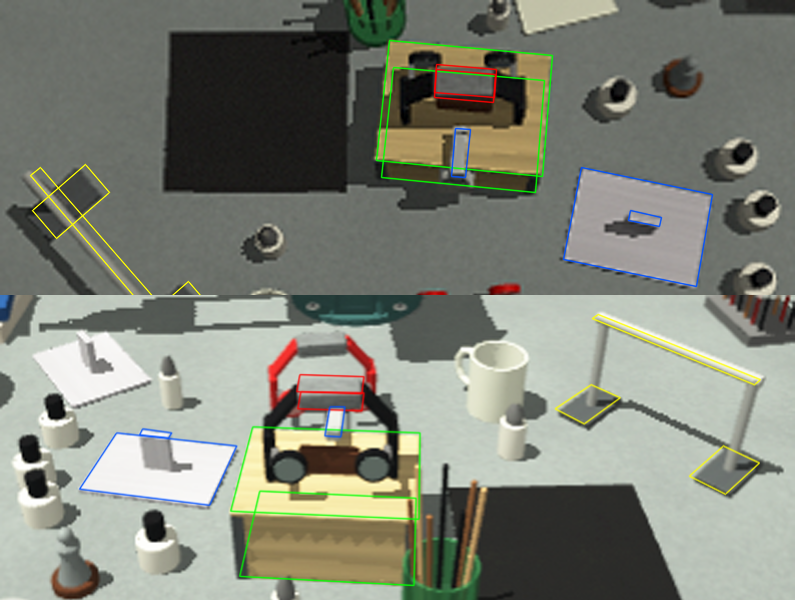

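```bash
cat > bar.py <<'E'
from h import *
from ov import rect
from scipy.optimize import least_squares
obs=[("top",[(82,168),(102,190),(180,284),(206,312),(155,358)],98,130,2.8),("scene",[(564,115),(600,130),(623,115),(702,182),(738,199),(767,176)],105,150,2.2)]
def res(p,full=False):
    r=[]
    F=np.vstack([rect(*p,50,90,10,105)[:4],rect(*p,50,90,10,-105)[:4]])
    for n,P,x,y,s in obs:
        q=proj(n,F); o=raw(P,x,y,s)
        d=o[:,None]-q[None]; k=np.argmin((d**2).sum(2),1); r.append(d[range(len(o)),k])
    return np.vstack(r).ravel()
for y in(40,45,50):
    f=least_squares(res,[428,415,y],loss="soft_l1"); print(f.x.round(1),f.cost.round(2)); 
print(f.fun.reshape(-1,2).round(1))
E
python3 bar.py
```

```text
[430.1 420.7  45. ] 15.51
[430.1 420.7  45. ] 15.51
[430.1 420.7  45. ] 15.51
[[ 1.1  1.4]
 [-0.3 -0.6]
 [-0.6  1. ]
 [-0.3  0.8]
 [ 0.5  0.3]
 [-0.   0.4]
 [ 2.7  0.5]
 [-3.1  5.3]
 [ 0.8  0.3]
 [ 0.4 -0.2]
 [-1.8  3.5]]
```

Overlay confirms the model fit: case (626,-21, yaw −3°), crown over (625,-19), the intended liner (503,-253, yaw −9.5°) and bar ≈(429,420, yaw 45°).

```bash
cat > d.py <<'E'
import sys,numpy as np
from workcell import bot
from scipy.spatial.transform import Rotation as Rn
def pose():
    s=bot.get_state(); q=s["ee_rot"]; R=Rn.from_quat([q[1],q[2],q[3],q[0]]); y=R.apply([0,1,0]); return s,R,np.degrees(np.arctan2(y[1],y[0]))
def delta(tx,ty,tz,phi,s,R,p0):
    dw=np.array([tx,ty,tz])-s["tool_pos"]; Rt=Rn.from_euler("z",phi,degrees=True)*Rn.from_matrix(np.array([[0,1,0],[1,0,0],[0,0,-1.]]))
    rv=(R.inv()*Rt).as_rotvec(degrees=True); return rv.round(1),(R.inv().apply(dw)/1000).round(4)
s,R,p=pose(); print("pos",s["tool_pos"].round(1),"phi",round(p,1),"t",round(s["t"],2),"F",s["wrist_force"].round(1),"gap",round(s["finger_gap"],3),"q",np.degrees(s["q"]).round(0))
for a in sys.argv[1:]: print(a,*delta(*map(float,a.split(",")),s,R,p))
E
python3 d.py 625,-19,320,-2.5; python3 - <<'E'
from h import *
print(atz("top",np.array([[362,213]])*.64,50)) 
E
```

```text
pos [ 136.  -583.8  230.5] phi -76.9 t 0.1 F [-0.9 -0.5 -0.9] gap 1.0 q [-83.  21.  87.   0.  73.  -7.]
625,-19,320,-2.5 [ -0.1  -0.1 -74.4] [ 0.6043 -0.4393 -0.0886]
[[756.01847457  99.66183789  50.        ]]
```

{"op": "step_arm", "data": {"series": [[0,0,-74.4,0.05,0,-0.06,100],[0,0,-74.4,0.604,-0.439,-0.09,100],[0,0,-74.4,0.604,-0.439,-0.09,100],[0,0,-74.4,0.604,-0.439,-0.09,100],[0,0,-74.4,0.604,-0.439,-0.09,100]], "squeeze": 50}}

```text
t: 0.72
tool_pos: [332.9, -379.5, 293.8]
ee_rot: [-0.0, 0.833, 0.553, 0.0]
wrist_force: [0.1, -0.3, 0.7]
finger_gap: 0.999
finger_force: 0.0
```

```bash
python3 d.py 625,-19,320,-2.5
```

```text
pos [ 332.9 -379.5  293.8] phi -22.8 t 0.72 F [ 0.1 -0.3  0.7] gap 0.999 q [-57.   9.  93.   0.  78. -34.]
625,-19,320,-2.5 [ -0.   -0.  -20.3] [ 0.4456  0.1292 -0.026 ]
```

{"op": "step_arm", "data": {"series": [[0,0,-20.3,0.4456,0.129,-0.026,100],[0,0,-20.3,0.4456,0.129,-0.026,100],[0,0,-20.3,0.4456,0.129,-0.026,100],[0,0,-20.3,0.4456,0.129,-0.026,100],[0,0,-20.3,0.4456,0.129,-0.026,100]]}}

```text
t: 1.35
tool_pos: [530.7, -138.1, 311.4]
ee_rot: [-0.0, 0.725, 0.689, -0.0]
wrist_force: [0.1, -1.1, -0.0]
finger_gap: 1.001
finger_force: 0.0
```

```bash
python3 d.py 625,-19,250,-2.5 625,-19,196,-2.5
```

```text
pos [ 530.7 -138.1  311.4] phi -2.9 t 1.35 F [ 0.1 -1.1 -0. ] gap 1.001 q [-22.  13.  86.  -0.  81. -19.]
625,-19,250,-2.5 [-0.   0.  -0.4] [0.1237 0.0883 0.0613]
625,-19,196,-2.5 [-0.   0.  -0.4] [0.1237 0.0883 0.1153]
```

{"op": "step_arm", "data": {"series": [[0,0,-0.4,0.1237,0.088,0.02,100],[0,0,-0.4,0.1237,0.088,0.02,100],[0,0,-0.4,0.1237,0.088,0.03,100],[0,0,-0.4,0.1237,0.088,0.066,100],[0,0,-0.4,0.1237,0.088,0.066,100]]}}

```text
t: 1.98
tool_pos: [621.4, -20.0, 242.1]
ee_rot: [-0.003, 0.722, 0.692, -0.002]
wrist_force: [0.1, -0.1, 0.2]
finger_gap: 1.0
finger_force: 0.0
```

```bash
python3 d.py 625,-19,196,-2.5; python3 - <<'E'
from h import *
crop("scene","c1.png",190,120,130,140,4)
crop("top","c2.png",200,90,130,140,4)
cv2.imwrite("pics/c.png",cv2.resize(np.hstack([cv2.imread("pics/c1.png"),cv2.imread("pics/c2.png")]),(800,430)))
E
```

```text
pos [621.4 -20.  242.1] phi -2.4 t 1.98 F [ 0.1 -0.1  0.2] gap 1.0 q [-8. 22. 83. -0. 76. -6.]
625,-19,196,-2.5 [-0.4 -0.   0.1] [0.0011 0.0039 0.0461]
```

View pics/c.png

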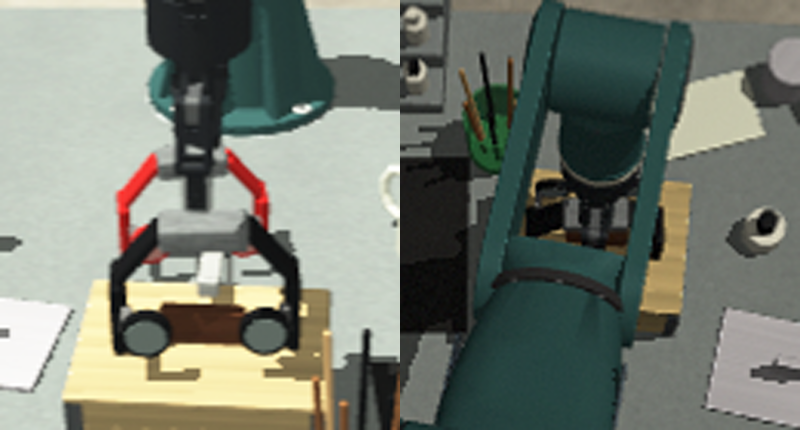

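The gripper is centred on the black headband's crown (scene crop 205,230) with the tips just above it, so I'm descending.

{"op": "step_arm", "data": {"series": [[-0.4,0,0,0.001,0.003,0.023,100],[-0.4,0,0,0.001,0.003,0.046,100],[-0.4,0,0,0.001,0.003,0.046,60],[-0.4,0,0,0.001,0.003,0.046,20],[-0.4,0,0,0.001,0.003,0.046,20]], "squeeze": 50}}

```text
t: 2.7
tool_pos: [627.8, -20.3, 201.5]
ee_rot: [0.004, 0.722, 0.692, 0.003]
wrist_force: [-0.9, -0.2, 8.0]
finger_gap: 0.394
finger_force: 48.3
```

{"op": "step_arm", "data": {"series": [[0,0,0,0,0,0,10],[0,0,0,0,0,0,10],[0,0,0,0,0,0,10],[0,0,0,0,0,0,10]]}}

```text
t: 3.2
tool_pos: [627.9, -20.2, 201.6]
ee_rot: [0.004, 0.722, 0.692, 0.003]
wrist_force: [-0.9, 0.1, 6.0]
finger_gap: 0.395
finger_force: 48.0
```

{"op": "step_arm", "data": {"series": [[0,0,0,0,0,-0.03,10],[0,0,0,0,0,-0.08,10],[0,0,0,0,0,-0.11,10],[0,0,0,0,0,-0.11,10]]}}

```text
t: 3.7
tool_pos: [628.0, -20.1, 313.0]
ee_rot: [0.005, 0.722, 0.692, 0.005]
wrist_force: [0.3, 0.2, -2.0]
finger_gap: 0.398
finger_force: 48.7
```

```bash
python3 d.py 520,210,312,45 429,420,312,45
```

```text
pos [628.  -20.1 313. ] phi -2.5 t 3.7 F [ 0.3  0.2 -2. ] gap 0.398 q [-8. 19. 77.  0. 83. -6.]
520,210,312,45 [  0.7   0.4 -47.5] [ 0.2252 -0.1178 -0.0007]
429,420,312,45 [  0.7   0.4 -47.5] [ 0.4311 -0.2178 -0.0022]
```

{"op": "step_arm", "data": {"series": [[0.1,0.1,-10,0.05,-0.025,0,10],[0.3,0.2,-20,0.1,-0.05,0,10],[0.5,0.3,-30,0.15,-0.075,0,10],[0.7,0.4,-40,0.2,-0.1,0,10],[0.7,0.4,-47.5,0.25,-0.125,0,10]]}}

```text
t: 4.32
tool_pos: [510.4, 236.5, 307.0]
ee_rot: [-0.004, 0.38, 0.925, -0.001]
wrist_force: [0.8, 1.2, -1.7]
finger_gap: 0.395
finger_force: 48.6
```

```bash
python3 d.py 429,420,312,45
```

```text
pos [510.4 236.5 307. ] phi 45.3 t 4.33 F [ 0.8  1.2 -1.7] gap 0.395 q [ 18.  14.  85.   0.  81. -28.]
429,420,312,45 [-0.3 -0.4  0.3] [ 0.187   0.0731 -0.0041]
```

{"op": "step_arm", "data": {"series": [[0,0,0.3,0.045,0.018,-0.005,10],[0,0,0.3,0.095,0.037,-0.005,10],[0,0,0.3,0.145,0.056,-0.005,10],[0,0,0.3,0.187,0.073,-0.005,10],[0,0,0.3,0.187,0.073,-0.005,10]]}}

```text
t: 4.95
tool_pos: [429.1, 421.3, 312.6]
ee_rot: [-0.004, 0.383, 0.924, -0.001]
wrist_force: [0.1, -1.0, -1.6]
finger_gap: 0.395
finger_force: 48.6
```

```bash
python3 d.py 429,420,240,45; python3 - <<'E'
from h import *
from ov import rect
crop("scene","c1.png",340,120,140,130,4)
crop("top","c2.png",80,150,140,130,4)
cv2.imwrite("pics/d1.png",cv2.resize(np.hstack([cv2.imread("pics/c1.png"),cv2.imread("pics/c2.png")]),(800,372)))
E
```

```text
pos [429.1 421.3 312.6] phi 45.0 t 4.95 F [ 0.1 -1.  -1.6] gap 0.395 q [38. 17. 80.  0. 83. -7.]
429,420,240,45 [-0.3 -0.4 -0. ] [-0.0014 -0.0006  0.0726]
```

View pics/d1.png

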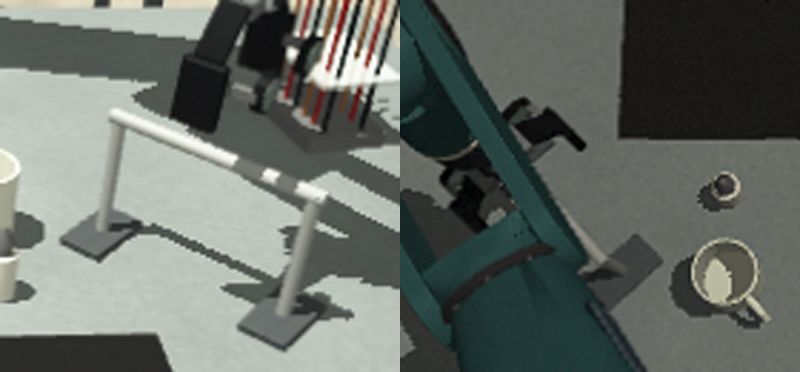

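{"op": "step_arm", "data": {"series": [[0,0,0,0,0,0.04,10],[0,0,0,0,0,0.08,10],[0,0,0,0,0,0.115,10],[0,0,0,0,0,0.135,10],[0,0,0,0,0,0.135,10]]}}

```text
t: 5.68
tool_pos: [429.8, 416.9, 177.3]
ee_rot: [-0.004, 0.386, 0.923, -0.003]
wrist_force: [0.6, 0.5, -0.7]
finger_gap: 0.392
finger_force: 48.6
```

{"op": "step_arm", "data": {"series": [[0,0,0,0,0,0.006,10],[0,0,0,0,0,0.01,10],[0,0,0,0,0,0.014,10],[0,0,0,0,0,0.014,10]]}}

```text
t: 6.18
tool_pos: [430.3, 419.3, 165.4]
ee_rot: [-0.003, 0.385, 0.923, -0.0]
wrist_force: [0.6, -0.7, -1.7]
finger_gap: 0.396
finger_force: 48.7
```

{"op": "step_arm", "data": {"series": [[0,0,0,0,0,0.002,10],[0,0,0,0,0,0.004,10],[0,0,0,0,0,0.004,10]]}}

```text
t: 6.55
tool_pos: [430.5, 419.5, 161.6]
ee_rot: [-0.003, 0.385, 0.923, -0.0]
wrist_force: [-0.2, 0.7, -0.8]
finger_gap: 0.396
finger_force: 48.7
```

{"op": "step_arm", "data": {"series": [[0,0,0,0,0,0.002,10],[0,0,0,0,0,0.003,10],[0,0,0,0,0,0.003,10]]}}

```text
t: 6.92
tool_pos: [430.6, 419.4, 161.1]
ee_rot: [-0.003, 0.385, 0.923, 0.0]
wrist_force: [-5.0, -3.9, 17.3]
finger_gap: 0.397
finger_force: 50.3
```

Contact. I'll back off 1 mm, release slowly, then rise.

{"op": "step_arm", "data": {"series": [[0,0,0,0,0,-0.002,42],[0,0,0,0,0,-0.002,48],[0,0,0,0,0,-0.002,60],[0,0,0,0,0,-0.002,80],[0,0,0,0,0,-0.002,100]]}}

```text
t: 7.55
tool_pos: [430.4, 419.3, 160.3]
ee_rot: [-0.003, 0.385, 0.923, -0.001]
wrist_force: [-0.2, 0.6, 0.2]
finger_gap: 0.981
finger_force: 0.0
```

{"op": "step_arm", "data": {"series": [[0,0,0,0,0,-0.01,100],[0,0,0,0,0,-0.04,100],[0,0,0,0,0,-0.09,100],[0,0,0,0,0,-0.13,100],[0,0,0,0,0,-0.13,100]]}}

```text
t: 8.18
tool_pos: [433.3, 420.7, 295.4]
ee_rot: [-0.001, 0.385, 0.923, 0.003]
wrist_force: [0.4, 0.4, -0.1]
finger_gap: 1.001
finger_force: 0.0
```

```bash
python3 d.py 580,-19,280,87 580,-19,280,-93; python3 - <<'E'
from h import *
crop("scene","d2.png",340,140,140,110,4)
E
```

```text
pos [433.3 420.7 295.4] phi 44.7 t 8.18 F [ 0.4  0.4 -0.1] gap 1.001 q [37. 18. 81.  0. 81. -7.]
580,-19,280,87 [  0.4  -0.2 -42.3] [-0.4157 -0.2053  0.0123]
580,-19,280,-93 [ -0.2  -0.5 137.7] [-0.4157 -0.2053  0.0123]
```

View pics/d2.png

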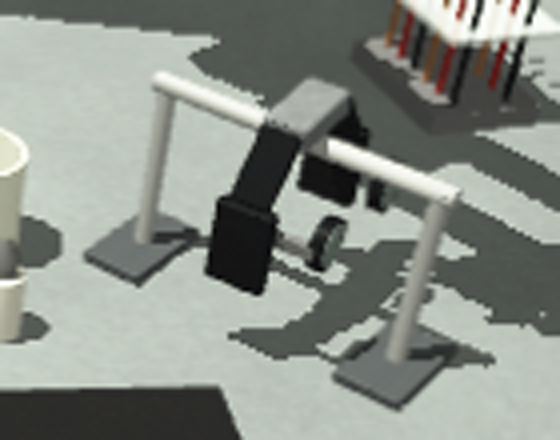

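The headband hangs on the bar over (310,110). Latch next.

{"op": "step_arm", "data": {"series": [[0,0,-42,-0.05,-0.025,0,100],[0,0,-42,-0.4157,-0.2053,0.01,100],[0,0,-42,-0.4157,-0.2053,0.01,100],[0,0,-42,-0.4157,-0.2053,0.01,100],[0,0,-42,-0.4157,-0.2053,0.01,100]]}}

```text
t: 8.85
tool_pos: [522.7, 142.6, 282.4]
ee_rot: [-0.004, 0.027, 1.0, 0.001]
wrist_force: [0.4, 0.0, -0.3]
finger_gap: 0.998
finger_force: 0.0
```

```bash
python3 d.py 580,-18.6,200,87
```

```text
pos [522.7 142.6 282.4] phi 86.9 t 8.85 F [ 0.4  0.  -0.3] gap 0.998 q [  8.  13.  89.   0.  78. -79.]
580,-18.6,200,87 [ 0.1 -0.5 -0.1] [-0.0666 -0.1579  0.0817]
```

{"op": "step_arm", "data": {"series": [[0,0,0,-0.0666,-0.158,0.04,100],[0,0,0,-0.0666,-0.158,0.04,100],[0,0,0,-0.0666,-0.158,0.08,100],[0,0,0,-0.0666,-0.158,0.08,60],[0,0,0,-0.0666,-0.158,0.08,60]]}}

```text
t: 9.48
tool_pos: [579.2, -16.9, 201.8]
ee_rot: [-0.005, 0.029, 1.0, 0.001]
wrist_force: [0.2, 0.7, 0.1]
finger_gap: 0.614
finger_force: 0.0
```

```bash
python3 d.py 580,-18.6,110,87;python3 - <<'E'
from h import *
crop("scene","c1.png",190,120,130,140,4)
crop("top","c2.png",200,90,130,140,4)
cv2.imwrite("pics/e.png",cv2.resize(np.hstack([cv2.imread("pics/c1.png"),cv2.imread("pics/c2.png")]),(800,430)))
E
```

```text
pos [579.2 -16.9 201.8] phi 86.7 t 9.47 F [0.2 0.7 0.1] gap 0.614 q [ -9.  21.  91.   0.  69. -95.]
580,-18.6,110,87 [ 0.1 -0.6 -0.3] [-0.0018 -0.0019  0.0918]
```

View pics/e.png

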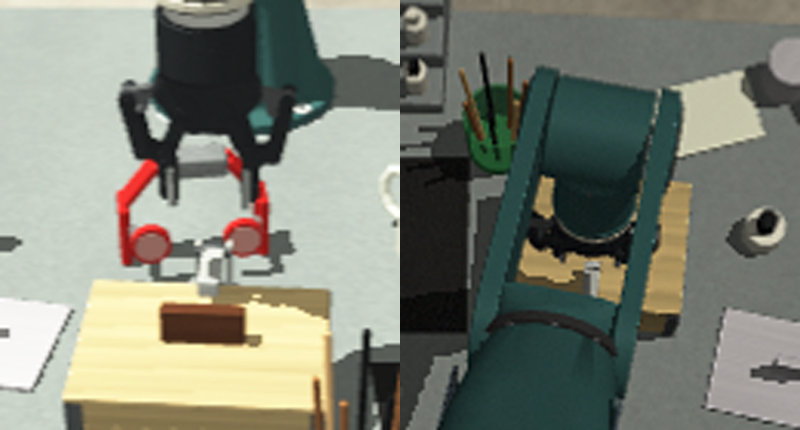

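Lever's free end at scene (208,285), midway between the fingertips (172/248). I'll descend and pinch.

{"op": "step_arm", "data": {"series": [[0,-0.4,0,-0.002,-0.001,0.05,60],[0,-0.4,0,-0.002,-0.001,0.092,50],[0,-0.4,0,-0.002,-0.001,0.092,40],[0,-0.4,0,-0.002,-0.001,0.092,5],[0,-0.4,0,-0.002,-0.001,0.092,5]], "squeeze": 25}}

```text
t: 10.2
tool_pos: [582.3, -18.9, 113.2]
ee_rot: [0.001, 0.028, 1.0, -0.0]
wrist_force: [-2.9, -4.6, -3.4]
finger_gap: 0.199
finger_force: 29.0
```

{"op": "step_arm", "data": {"series": [[0,0,0,0,0,0,5],[0,0,0,0,0,0,5]]}}

```text
t: 10.45
tool_pos: [582.3, -19.0, 113.2]
ee_rot: [0.001, 0.028, 1.0, -0.0]
wrist_force: [-2.5, -4.9, -3.1]
finger_gap: 0.204
finger_force: 29.1
```

{"op": "step_arm", "data": {"series": [[0,0,0,0.003,0,-0.0165,5],[0,0,0,0.011,0,-0.031,5],[0,0,0,0.024,0,-0.0416,5],[0,0,0,0.0397,0,-0.0473,5],[0,0,0,0.048,0,-0.048,5]]}}

```text
t: 11.08
tool_pos: [537.4, -16.5, 162.8]
ee_rot: [0.005, 0.028, 1.0, -0.001]
wrist_force: [4.9, -5.2, -0.2]
finger_gap: 0.204
finger_force: 24.7
```

{"op": "step_arm", "data": {"series": [[0,0,0,0.008,0,0.001,5],[0,0,0,0.0165,0,0.003,5],[0,0,0,0.024,0,0.0064,5],[0,0,0,0.024,0,0.0064,5],[0,0,0,0.024,0,0.0064,5]]}}

```text
t: 11.7
tool_pos: [515.1, -15.3, 158.4]
ee_rot: [0.007, 0.028, 1.0, -0.001]
wrist_force: [-0.4, -3.6, 17.6]
finger_gap: 0.202
finger_force: 24.2
```

{"op": "step_arm", "data": {"series": [[0,0,0,0,0,-0.001,45],[0,0,0,0,0,-0.001,60],[0,0,0,0,0,-0.001,60],[0,0,0,0,0,-0.04,60],[0,0,0,0,0,-0.08,60]]}}

```text
t: 12.32
tool_pos: [508.8, -13.8, 232.7]
ee_rot: [-0.001, 0.029, 1.0, 0.001]
wrist_force: [0.3, 0.4, 0.5]
finger_gap: 0.601
finger_force: 0.0
```

{"op": "step_arm", "data": {"series": [[0,0,45,0,0,-0.08,80],[0,0,90,0,0,-0.08,80],[0,0,90,0,0,-0.08,80],[0,0,90,0,0,-0.08,80],[0,0,90,0,0,-0.08,80]]}}

```text
t: 12.95
tool_pos: [509.3, -14.0, 312.3]
ee_rot: [-0.001, 0.48, 0.877, 0.001]
wrist_force: [0.5, 1.0, -0.2]
finger_gap: 0.797
finger_force: 0.0
```

```bash
python3 d.py 626,-21,190,-3; python3 - <<'E'
from h import *
crop("scene","e2.png",190,130,130,130,4)
E
```

```text
pos [509.3 -14.  312.3] phi 32.7 t 12.95 F [ 0.5  1.  -0.2] gap 0.797 q [ -9.   9.  91.   0.  80. -42.]
626,-21,190,-3 [ 0.  -0.1 35.7] [-0.0691  0.0944  0.1222]
```

View pics/e2.png

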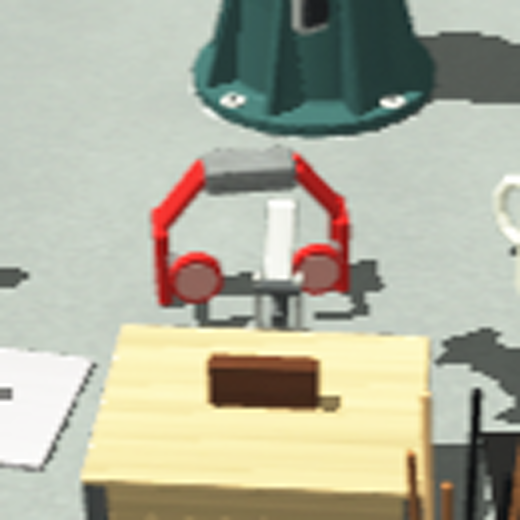

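{"op": "step_arm", "data": {"series": [[0,0,36,-0.04,0.06,0.03,60],[0,0,36,-0.0691,0.0944,0.08,60],[0,0,36,-0.0691,0.0944,0.122,60],[0,0,36,-0.0691,0.0944,0.122,60],[0,0,36,-0.0691,0.0944,0.122,60]]}}

```text
t: 13.62
tool_pos: [626.0, -20.4, 189.3]
ee_rot: [-0.001, 0.724, 0.69, -0.0]
wrist_force: [0.2, 0.1, -0.3]
finger_gap: 0.602
finger_force: 0.0
```

```bash
python3 d.py 626,-21,110,-3; python3 - <<'E'
from h import *
for a in(90,115,143):
  r=np.radians(a);print(a,(proj("scene",[[532+60*np.cos(r),-16+0,125+60*np.sin(r)]])-[190,130])*4)
E
```

```text
pos [626.  -20.4 189.3] phi -2.8 t 13.62 F [ 0.2  0.1 -0.3] gap 0.602 q [-8. 25. 86.  0. 69. -5.]
626,-21,110,-3 [-0.1 -0.1  0.2] [-0.0007  0.0002  0.0793]
90 [[274.74522215 207.03612254]]
115 [[276.06237553 193.69581783]]
143 [[277.46509748 198.87346341]]
```

{"op": "step_arm", "data": {"series": [[0,0,0,0,0,0.045,60],[0,0,0,0,0,0.079,60],[0,0,0,0,0,0.079,40],[0,0,0,0,0,0.079,2],[0,0,0,0,0,0.079,2]], "squeeze": 80}}

```text
t: 14.25
tool_pos: [628.1, -20.7, 113.8]
ee_rot: [0.001, 0.725, 0.689, 0.002]
wrist_force: [-0.5, -0.0, 4.3]
finger_gap: 0.142
finger_force: 80.1
```

{"op": "step_arm", "data": {"series": [[0,0,0,0,0,0,2],[0,0,0,0,0,0,2],[0,0,0,0,0,-0.01,2],[0,0,0,0,0,-0.03,2],[0,0,0,0,0,-0.03,2]]}}

```text
t: 14.88
tool_pos: [627.8, -20.7, 143.4]
ee_rot: [0.001, 0.725, 0.688, 0.002]
wrist_force: [0.1, 0.2, -3.1]
finger_gap: 0.144
finger_force: 79.1
```

```bash
python3 d.py 610,120,180,-3 612,253,180,-3
```

```text
pos [627.8 -20.7 143.4] phi -3.0 t 14.88 F [ 0.1  0.2 -3.1] gap 0.144 q [-8. 28. 89.  0. 64. -5.]
610,120,180,-3 [ 0.2 -0.1  0. ] [ 0.1397 -0.0249 -0.0366]
612,253,180,-3 [ 0.2 -0.1  0. ] [ 0.2726 -0.0299 -0.0364]
```

{"op": "step_arm", "data": {"series": [[0,0,0,0,-0.005,-0.035,2],[0,0,0,0.02,-0.01,-0.04,2],[0,0,0,0.07,-0.018,-0.04,2],[0,0,0,0.12,-0.025,-0.04,2],[0,0,0,0.17,-0.025,-0.04,2]]}}

```text
t: 15.5
tool_pos: [608.5, 152.8, 180.4]
ee_rot: [-0.001, 0.725, 0.688, -0.0]
wrist_force: [0.4, 0.3, -3.3]
finger_gap: 0.144
finger_force: 79.1
```

```bash
python3 d.py 612,253,60,-3
```

```text
pos [608.5 152.8 180.4] phi -3.0 t 15.5 F [ 0.4  0.3 -3.3] gap 0.144 q [ 8. 25. 86.  0. 68. 11.]
612,253,60,-3 [-0.1 -0.1  0. ] [ 0.1001 -0.0014  0.1206]
```

{"op": "step_arm", "data": {"series": [[0,0,0,0.05,0,0.0,2],[0,0,0,0.1,-0.001,0.02,2],[0,0,0,0.1,-0.001,0.07,2],[0,0,0,0.1,-0.001,0.12,2],[0,0,0,0.1,-0.001,0.14,2]]}}

```text
t: 16.12
tool_pos: [610.7, 250.7, 37.6]
ee_rot: [-0.002, 0.725, 0.689, -0.003]
wrist_force: [-1.0, -0.8, -3.1]
finger_gap: 0.147
finger_force: 79.1
```

{"op": "step_arm", "data": {"series": [[0,0,0,0,0,0.006,2],[0,0,0,0,0,0.01,2],[0,0,0,0,0,0.01,2]]}}

```text
t: 16.5
tool_pos: [615.9, 250.8, 33.5]
ee_rot: [0.0, 0.725, 0.688, 0.002]
wrist_force: [-0.1, -0.4, -3.5]
finger_gap: 0.141
finger_force: 79.0
```

{"op": "step_arm", "data": {"series": [[0,0,0,0,0,0.003,2],[0,0,0,0,0,0.005,2],[0,0,0,0,0,0.005,2]]}}

```text
t: 16.88
tool_pos: [615.2, 250.7, 27.9]
ee_rot: [-0.0, 0.725, 0.688, 0.001]
wrist_force: [-0.6, -0.8, 2.4]
finger_gap: 0.145
finger_force: 79.8
```

{"op": "step_arm", "data": {"series": [[0,0,0,0,0,0,40],[0,0,0,0,0,0,60],[0,0,0,0,0,-0.05,60],[0,0,0,0,0,-0.11,60],[0,0,0,-0.03,0,-0.17,60]]}}

```text
t: 17.5
tool_pos: [613.5, 223.7, 194.8]
ee_rot: [-0.0, 0.725, 0.689, 0.001]
wrist_force: [0.4, -0.2, 0.1]
finger_gap: 0.603
finger_force: 0.0
```

{"op": "step_arm", "data": {"series": [[0,0,0,-0.06,0,-0.05,60],[0,0,0,-0.12,0,-0.05,60],[0,0,0,-0.18,0,-0.05,60],[0,0,0,-0.24,0,-0.05,60],[0,0,0,-0.3,0,-0.05,60]]}}

```text
t: 18.12
tool_pos: [597.4, -76.5, 242.8]
ee_rot: [0.0, 0.725, 0.688, 0.001]
wrist_force: [1.4, 0.7, -0.2]
finger_gap: 0.598
finger_force: 0.0
```

```bash
python3 d.py 503,-253,100,-9.5
```

```text
pos [597.4 -76.5 242.8] phi -3.0 t 18.12 F [ 1.4  0.7 -0.2] gap 0.598 q [-14.  20.  85.   0.  74. -11.]
503,-253,100,-9.5 [ 0.1 -0.1  6.5] [-0.1813 -0.0853  0.1424]
```

{"op": "step_arm", "data": {"series": [[0,0,6.5,-0.06,-0.03,0,60],[0,0,6.5,-0.12,-0.06,0.03,60],[0,0,6.5,-0.1813,-0.0843,0.08,60],[0,0,6.5,-0.1813,-0.0843,0.1424,60],[0,0,6.5,-0.1813,-0.0843,0.1424,60]]}}

```text
t: 18.75
tool_pos: [501.4, -251.4, 96.8]
ee_rot: [-0.002, 0.764, 0.645, -0.0]
wrist_force: [0.3, 0.7, 0.0]
finger_gap: 0.6
finger_force: 0.0
```

```bash
python3 d.py 504,-253,28,-9.5
```

```text
pos [ 501.4 -251.4   96.8] phi -9.6 t 18.75 F [0.3 0.7 0. ] gap 0.6 q [-34.  26.  99.   0.  55. -24.]
504,-253,28,-9.5 [-0.2 -0.2 -0.1] [-0.0013  0.0031  0.0688]
```

{"op": "step_arm", "data": {"series": [[0,0,0,-0.001,0.002,0.04,60],[0,0,0,-0.001,0.002,0.069,60],[0,0,0,-0.001,0.002,0.069,40],[0,0,0,-0.001,0.002,0.069,2],[0,0,0,-0.001,0.002,0.069,2]], "squeeze": 90}}

```text
t: 19.38
tool_pos: [506.6, -252.6, 32.0]
ee_rot: [0.001, 0.763, 0.646, 0.001]
wrist_force: [-0.8, 0.2, 1.8]
finger_gap: 0.123
finger_force: 88.2
```

{"op": "step_arm", "data": {"series": [[0,0,0,0,0,0,2],[0,0,0,0,0,0,2],[0,0,0,0,0,-0.02,2],[0,0,0,0,0,-0.05,2],[0,0,0,0,0,-0.05,2]]}}

```text
t: 20.0
tool_pos: [507.6, -253.4, 82.6]
ee_rot: [0.002, 0.763, 0.646, 0.001]
wrist_force: [0.9, 0.2, -5.1]
finger_gap: 0.124
finger_force: 88.4
```

```bash
python3 d.py 507,-253,170,-9.5 627.5,-21,170,-3
```

```text
pos [ 507.6 -253.4   82.6] phi -9.5 t 20.0 F [ 0.9  0.2 -5.1] gap 0.124 q [-34.  28. 100.   0.  52. -24.]
507,-253,170,-9.5 [0.3 0.  0. ] [ 0.0003 -0.0003 -0.0874]
627.5,-21,170,-3 [ 0.3  0.  -6.5] [ 0.2489  0.0804 -0.0872]
```

{"op": "step_arm", "data": {"series": [[0,0,0,0,0,-0.05,2],[0,0,-3,0.03,0.01,-0.088,2],[0,0,-6.5,0.08,0.03,-0.088,2],[0,0,-6.5,0.13,0.06,-0.088,2],[0,0,-6.5,0.18,0.09,-0.088,2]]}}

```text
t: 20.62
tool_pos: [624.5, -88.3, 167.5]
ee_rot: [-0.001, 0.725, 0.688, 0.0]
wrist_force: [1.9, -1.3, -3.9]
finger_gap: 0.125
finger_force: 89.3
```

```bash
python3 d.py 627.5,-21,155,-3
```

```text
pos [624.5 -88.3 167.5] phi -3.0 t 20.62 F [ 1.9 -1.3 -3.9] gap 0.125 q [-14.  26.  87.   0.  67. -11.]
627.5,-21,155,-3 [-0.1 -0.1 -0. ] [ 0.0674 -0.0005  0.0126]
```

{"op": "step_arm", "data": {"series": [[0,0,0,0.04,0,0,2],[0,0,0,0.067,0,0.012,2],[0,0,0,0.067,0,0.012,2],[0,0,0,0.067,0,0.012,2]]}}

```text
t: 21.12
tool_pos: [627.2, -23.2, 156.0]
ee_rot: [-0.001, 0.725, 0.689, -0.0]
wrist_force: [0.0, 0.2, -4.7]
finger_gap: 0.122
finger_force: 89.5
```

```bash
python3 d.py 627.5,-21,145,-3 ; python3 - <<'E'
from h import *
from ov import rect
B=(255,80,0);G=(0,255,0)
D=[(rect(627,-21,-3,124,174,123+6),B),(rect(627,-21,-3,152,202,96),G),(rect(627,-21,-3,140,190,96),G)]
im=crop("scene","c0.png",185,125,140,135,4)
crop("scene","c1.png",185,125,140,135,4,im,D)
im=crop("top","c2.png",200,90,140,135,4,None,D)
cv2.imwrite("pics/f.png",cv2.resize(np.hstack([cv2.imread("pics/c0.png"),cv2.imread("pics/c1.png")]),(800,386)))
E
```

```text
pos [627.2 -23.2 156. ] phi -3.0 t 21.12 F [ 0.   0.2 -4.7] gap 0.122 q [-8. 27. 88.  0. 65. -6.]
627.5,-21,145,-3 [-0.1 -0.1  0. ] [0.0022 0.0002 0.011 ]
```

View pics/f.png

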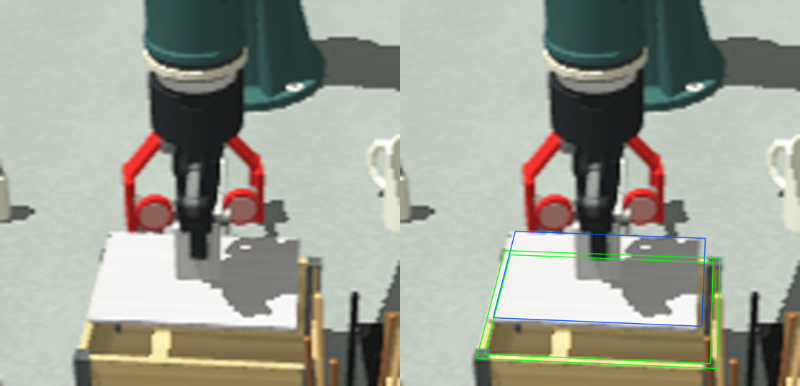

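Against the overlay, the liner sits about 5 px left, which is 5.5 mm too far in −y. I'll correct and descend.

{"op": "step_arm", "data": {"series": [[0,0,0,0.0055,0,0,2],[0,0,0,0.0055,0,0.02,2],[0,0,0,0.0055,0,0.04,2],[0,0,0,0.0055,0,0.06,2],[0,0,0,0.0055,0,0.08,2]]}}

```text
t: 21.85
tool_pos: [628.5, -17.6, 76.9]
ee_rot: [-0.0, 0.726, 0.688, 0.001]
wrist_force: [0.1, -0.4, -4.6]
finger_gap: 0.124
finger_force: 89.5
```

{"op": "step_arm", "data": {"series": [[0,0,0,0,0,0.015,2],[0,0,0,0,0,0.03,2],[0,0,0,0,0,0.036,2],[0,0,0,0,0,0.036,2]]}}

```text
t: 22.35
tool_pos: [627.9, -17.2, 40.8]
ee_rot: [-0.001, 0.725, 0.688, 0.0]
wrist_force: [-0.0, 0.8, -3.6]
finger_gap: 0.124
finger_force: 89.3
```

{"op": "step_arm", "data": {"series": [[0,0,0,0,0,0.003,2],[0,0,0,0,0,0.003,2]]}}

```text
t: 22.6
tool_pos: [628.3, -17.2, 38.4]
ee_rot: [-0.0, 0.725, 0.688, 0.001]
wrist_force: [0.2, -0.9, -4.5]
finger_gap: 0.121
finger_force: 89.3
```

{"op": "step_arm", "data": {"series": [[0,0,0,0,0,0.002,2],[0,0,0,0,0,0.002,2]]}}

```text
t: 22.85
tool_pos: [628.5, -17.2, 38.0]
ee_rot: [0.0, 0.725, 0.688, 0.001]
wrist_force: [-2.9, 0.2, 7.7]
finger_gap: 0.123
finger_force: 91.5
```

{"op": "step_arm", "data": {"series": [[0,0,0,0,0,0,30],[0,0,0,0,0,-0.001,38],[0,0,0,0,0,-0.04,38],[0,0,0,0,0,-0.1,38],[0,0,0,0,0,-0.16,60]]}}

```text
t: 23.48
tool_pos: [627.9, -17.4, 197.6]
ee_rot: [-0.001, 0.725, 0.688, 0.001]
wrist_force: [0.8, 0.0, 0.2]
finger_gap: 0.578
finger_force: 0.0
```

{"op": "step_arm", "data": {"series": [[0,0,10,-0.04,0,-0.02,60],[0,0,20,-0.1,0.01,-0.02,60],[0,0,30,-0.14,0.02,-0.02,60],[0,0,40,-0.18,0.03,-0.02,60],[0,0,50,-0.19,0.03,-0.02,60]]}}

```text
t: 24.1
tool_pos: [648.6, -211.9, 215.8]
ee_rot: [0.0, 0.95, 0.313, 0.001]
wrist_force: [-0.5, 1.2, -0.8]
finger_gap: 0.601
finger_force: 0.0
```

```bash
cat > jars.py <<'E'
from h import *
J=dict(jar0=(669,-220),jar1=(597,-377),jar2=(528,-407),jar3=(434,-401))
def jars():
  for n in("top","scene"):
    ref=cv2.imread(f"pics/{n}0_raw.png"); im=snapshot(n)[:,:,::-1]; out=[]
    for k,(x,y) in J.items():
        u=np.round(proj(n,[[x,y,45]])[0]).astype(int); h=9
        t=ref[u[1]-h:u[1]+h+1,u[0]-h:u[0]+h+1]; W=h+18
        w=im[u[1]-W:u[1]+W+1,u[0]-W:u[0]+W+1]
        r=cv2.matchTemplate(np.ascontiguousarray(w),t,cv2.TM_CCOEFF_NORMED); _,s,_,l=cv2.minMaxLoc(r)
        d=np.array(l)-18; a=atz(n,[proj(n,[[x,y,45]])[0]+d],45)[0]
        out.append((k,round(s,2),(a[:2]-[x,y]).round(0).tolist()))
    print(n,out)
jars()
E
python3 jars.py; python3 d.py 669,-220,120,-93
```

```text
top [('jar0', 0.34, [39.0, -14.0]), ('jar1', 0.88, [-29.0, -14.0]), ('jar2', 0.88, [40.0, 14.0]), ('jar3', 1.0, [0.0, 0.0])]
scene [('jar0', 1.0, [-0.0, 0.0]), ('jar1', 0.93, [-29.0, -14.0]), ('jar2', 0.83, [40.0, 15.0]), ('jar3', 1.0, [-0.0, 0.0])]
pos [ 648.1 -210.5  215.6] phi -53.2 t 24.2 F [-0.5 -0.4  0.3] gap 0.6 q [-24.  28.  77.   0.  75.  29.]
669,-220,120,-93 [-0.  -0.  39.8] [0.0109 0.0202 0.0956]
```

{"op": "step_arm", "data": {"series": [[0,0,10,0.011,0.02,0.02,60],[0,0,20,0.011,0.02,0.04,60],[0,0,30,0.011,0.02,0.06,60],[0,0,39.8,0.011,0.02,0.09,60],[0,0,39.8,0.011,0.02,0.096,60]], "squeeze": 40}}

```text
t: 24.82
tool_pos: [667.3, -216.3, 117.6]
ee_rot: [-0.002, 1.0, -0.022, -0.002]
wrist_force: [0.2, -0.2, 0.6]
finger_gap: 0.602
finger_force: 0.0
```

```bash
python3 d.py 669,-220,43,-93; python3 - <<'E'
from h import *
crop("scene","c1.png",100,180,130,110,4)
crop("top","c2.png",300,150,90,110,4)
cv2.imwrite("pics/g.png",cv2.resize(np.hstack([cv2.imread("pics/c1.png"),cv2.imread("pics/c2.png")]),(800,400)))
E
```

```text
pos [ 667.3 -216.3  117.6] phi -92.5 t 24.82 F [ 0.2 -0.2  0.6] gap 0.602 q [-24.  35.  79.   0.  66.  69.]
669,-220,43,-93 [-0.2  0.2  0.5] [0.0021 0.0039 0.0746]
```

View pics/g.png

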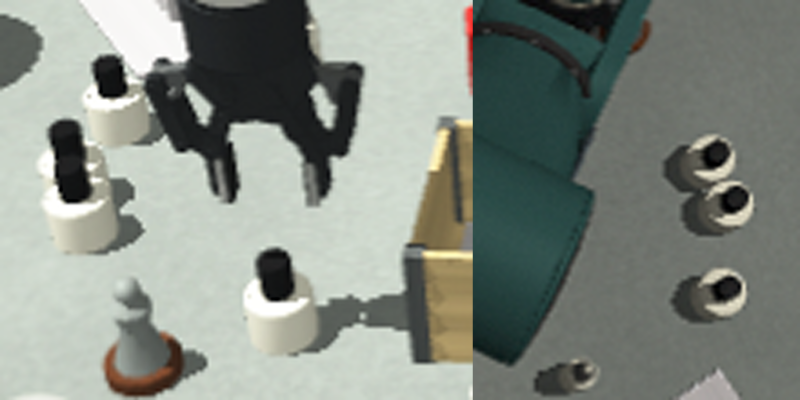

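Jar1 has been knocked against jar2; top-crop caps at (717,150) and (737,198), both upright. Jar0 is unmoved and centred between the fingertips, so I'll grasp it.

{"op": "step_arm", "data": {"series": [[0,0,0.5,0.002,0.004,0.04,60],[0,0,0.5,0.002,0.004,0.075,60],[0,0,0.5,0.002,0.004,0.075,40],[0,0,0.5,0.002,0.004,0.075,10],[0,0,0.5,0.002,0.004,0.075,10]], "squeeze": 40}}

```text
t: 25.55
tool_pos: [672.2, -222.5, 47.1]
ee_rot: [-0.0, 1.0, -0.028, 0.002]
wrist_force: [0.1, -0.6, -1.4]
finger_gap: 0.269
finger_force: 39.2
```

{"op": "step_arm", "data": {"series": [[0,0,0,0,0,0,10],[0,0,0,0,0,-0.03,10],[0,0,0,0,0,-0.08,10],[0,0,0,0,0,-0.115,10],[0,0,0,0,0,-0.115,10]]}}

```text
t: 26.18
tool_pos: [673.3, -223.2, 164.3]
ee_rot: [0.001, 1.0, -0.029, 0.004]
wrist_force: [0.2, -0.4, -1.0]
finger_gap: 0.266
finger_force: 39.4
```

```bash
python3 d.py 657,-73,160,-93 657,-73,57,-93;  python3 - <<'E'
from h import *
f=lambda p:[ (p[0]-472.7)/3.636-.4+300,p[1]/3.636-.4+150]
print(atz("top",[f((717,150)),f((737,198)),f((728,289))],70))
g=lambda p:[p[0]/3.636-.4+100,p[1]/3.636-.4+180]
print(atz("scene",[g((71,163)),g((66,126)),g((108,63))],70))
E
```

```text
pos [ 673.3 -223.2  164.3] phi -93.3 t 26.18 F [ 0.2 -0.4 -1. ] gap 0.266 q [-24.  32.  76.   0.  71.  69.]
657,-73,160,-93 [ 0.1 -0.5 -0.3] [-0.0249 -0.1491  0.0039]
657,-73,57,-93 [ 0.1 -0.5 -0.3] [-0.0257 -0.1492  0.1069]
[[ 567.38769398 -389.42581364   70.        ]
 [ 520.49171493 -408.64150961   70.        ]
 [ 431.10829146 -399.27947663   70.        ]]
[[ 568.17481739 -391.67945152   70.        ]
 [ 522.75939737 -409.26560411   70.        ]
 [ 437.78666754 -401.31773325   70.        ]]
```

{"op": "step_arm", "data": {"series": [[0,0,0,-0.01,-0.04,0,10],[0,0,0,-0.02,-0.09,0,10],[0,0,0,-0.025,-0.13,0,10],[0,0,0,-0.025,-0.149,0,10],[0,0,0,-0.025,-0.149,0,10]]}}

```text
t: 26.8
tool_pos: [654.1, -71.1, 159.3]
ee_rot: [-0.001, 1.0, -0.028, -0.0]
wrist_force: [0.2, -0.4, -1.0]
finger_gap: 0.263
finger_force: 39.5
```

```bash
python3 d.py 657,-73,60,-93
```

```text
pos [654.1 -71.1 159.3] phi -93.2 t 26.8 F [ 0.2 -0.4 -1. ] gap 0.263 q [-12.  29.  83.   0.  68.  81.]
657,-73,60,-93 [-0.1  0.  -0.2] [0.003  0.0019 0.0993]
```

{"op": "step_arm", "data": {"series": [[0,0,0,0.001,0.001,0.03,10],[0,0,0,0.001,0.001,0.06,10],[0,0,0,0.001,0.001,0.085,10],[0,0,0,0.001,0.001,0.096,10],[0,0,0,0.001,0.001,0.096,10]]}}

```text
t: 27.42
tool_pos: [655.0, -73.9, 63.3]
ee_rot: [-0.001, 1.0, -0.029, -0.001]
wrist_force: [-0.2, -0.5, -0.6]
finger_gap: 0.268
finger_force: 39.5
```

{"op": "step_arm", "data": {"series": [[0,0,0,0,0,0.003,10],[0,0,0,0,0,0.004,10],[0,0,0,0,0,0.004,10]]}}

```text
t: 27.8
tool_pos: [655.6, -72.9, 60.6]
ee_rot: [-0.001, 1.0, -0.029, 0.001]
wrist_force: [-0.5, 1.0, -1.4]
finger_gap: 0.26
finger_force: 39.5
```

{"op": "step_arm", "data": {"series": [[0,0,0,0,0,0.002,10],[0,0,0,0,0,0.002,35],[0,0,0,0,0,0.002,45],[0,0,0,0,0,-0.04,45],[0,0,0,0,0,-0.09,45]]}}

```text
t: 28.42
tool_pos: [654.3, -72.8, 150.0]
ee_rot: [-0.001, 1.0, -0.029, -0.001]
wrist_force: [2.1, -0.0, 0.5]
finger_gap: 0.449
finger_force: 0.0
```

```bash
python3 d.py 570,-391,160,-93
```

```text
pos [654.3 -72.8 150. ] phi -93.3 t 28.43 F [ 2.1 -0.   0.5] gap 0.449 q [-12.  30.  84.   0.  67.  81.]
570,-391,160,-93 [-0.1  0.1 -0.3] [-0.066   0.3225 -0.0105]
```

{"op": "step_arm", "data": {"series": [[0,0,0,-0.012,0.06,-0.01,60],[0,0,0,-0.025,0.12,-0.01,60],[0,0,0,-0.037,0.18,-0.01,60],[0,0,0,-0.05,0.24,-0.01,60],[0,0,0,-0.06,0.3,-0.01,60]]}}

```text
t: 29.05
tool_pos: [577.4, -370.9, 159.9]
ee_rot: [-0.001, 1.0, -0.029, 0.0]
wrist_force: [0.9, -0.2, -0.3]
finger_gap: 0.601
finger_force: 0.0
```

{"op": "step_arm", "data": {"series": [[0,0,0,-0.006,0.0225,0.02,60],[0,0,0,-0.006,0.0225,0.06,60],[0,0,0,-0.006,0.0225,0.06,60]]}}

```text
t: 29.42
tool_pos: [568.1, -388.4, 95.5]
ee_rot: [-0.004, 1.0, -0.029, -0.003]
wrist_force: [0.2, 0.2, 0.9]
finger_gap: 0.601
finger_force: 0.0
```

```bash
python3 d.py 570,-391.5,44,-93; python3 jars.py
```

```text
pos [ 568.1 -388.4   95.5] phi -93.3 t 29.43 F [0.2 0.2 0.9] gap 0.601 q [-40.  35.  82.   0.  63.  53.]
570,-391.5,44,-93 [-0.4  0.4 -0.3] [0.0024 0.0033 0.0515]
top [('jar0', 0.32, [-33.0, -26.0]), ('jar1', 0.26, [-1.0, 18.0]), ('jar2', 0.34, [-64.0, -25.0]), ('jar3', 0.31, [34.0, -32.0])]
scene [('jar0', 0.53, [-49.0, -57.0]), ('jar1', 0.91, [-29.0, -14.0]), ('jar2', 0.82, [40.0, 15.0]), ('jar3', 0.6, [88.0, -9.0])]
```

{"op": "step_arm", "data": {"series": [[0,0,0,0.0,0.003,0.03,60],[0,0,0,0.0,0.003,0.052,60],[0,0,0,0.0,0.003,0.052,40],[0,0,0,0.0,0.003,0.052,10],[0,0,0,0,0.003,0.052,10]], "squeeze": 40}}

```text
t: 30.15
tool_pos: [571.7, -394.5, 49.2]
ee_rot: [0.0, 1.0, -0.029, 0.001]
wrist_force: [-0.1, -0.4, 3.3]
finger_gap: 0.265
finger_force: 39.4
```

{"op": "step_arm", "data": {"series": [[0,0,0,0,0,0,10],[0,0,0,0,0,-0.03,10],[0,0,0,0,0,-0.08,10],[0,0,0,0,0,-0.115,10],[0,0,0,0,0,-0.115,10]]}}

```text
t: 30.78
tool_pos: [572.6, -395.9, 166.5]
ee_rot: [0.002, 1.0, -0.029, 0.003]
wrist_force: [0.5, -0.1, -1.8]
finger_gap: 0.266
finger_force: 39.6
```

```bash
python3 d.py 662,26.5,165,-93
```

```text
pos [ 572.6 -395.9  166.5] phi -93.3 t 30.77 F [ 0.5 -0.1 -1.8] gap 0.266 q [-40.  31.  78.   0.  70.  53.]
662,26.5,165,-93 [ 0.2 -0.4 -0.3] [ 0.065  -0.4268  0.0006]
```

{"op": "step_arm", "data": {"series": [[0,0,0,0.007,-0.045,0,10],[0,0,0,0.016,-0.1,0,10],[0,0,0,0.025,-0.16,0,10],[0,0,0,0.035,-0.22,0,10],[0,0,0,0.044,-0.28,0,10]]}}

```text
t: 31.4
tool_pos: [629.8, -115.1, 161.2]
ee_rot: [-0.001, 1.0, -0.029, -0.001]
wrist_force: [0.0, -0.1, -1.0]
finger_gap: 0.264
finger_force: 39.7
```

{"op": "step_arm", "data": {"series": [[0,0,0,0.008,-0.055,0,10],[0,0,0,0.016,-0.11,0,10],[0,0,0,0.021,-0.146,0,10],[0,0,0,0.021,-0.146,0,10],[0,0,0,0.021,-0.146,0,10]]}}

```text
t: 32.02
tool_pos: [659.0, 27.1, 161.8]
ee_rot: [-0.0, 1.0, -0.028, -0.001]
wrist_force: [0.6, 1.1, -0.5]
finger_gap: 0.265
finger_force: 39.7
```

```bash
python3 d.py 662,26.5,62,-93
```

```text
pos [659.   27.1 161.8] phi -93.3 t 32.02 F [ 0.6  1.1 -0.5] gap 0.265 q [-4. 29. 83.  0. 68. 90.]
662,26.5,62,-93 [-0.   0.1 -0.3] [0.0032 0.0005 0.0998]
```

{"op": "step_arm", "data": {"series": [[0,0,0,0.002,0,0.03,10],[0,0,0,0.002,0,0.06,10],[0,0,0,0.002,0,0.085,10],[0,0,0,0.002,0,0.099,10],[0,0,0,0.002,0,0.099,10]]}}

```text
t: 32.65
tool_pos: [661.4, 26.4, 63.4]
ee_rot: [-0.001, 1.0, -0.029, -0.001]
wrist_force: [-0.3, -0.5, -0.6]
finger_gap: 0.263
finger_force: 39.7
```

{"op": "step_arm", "data": {"series": [[0,0,0,0,0,0,10]]}}

```text
t: 32.78
tool_pos: [662.7, 27.0, 65.0]
ee_rot: [-0.001, 1.0, -0.029, 0.001]
wrist_force: [-0.3, 0.4, -0.8]
finger_gap: 0.26
finger_force: 39.7
```

{"op": "step_arm", "data": {"series": [[0,0,0,0,0,0.002,10],[0,0,0,0,0,0.0035,10],[0,0,0,0,0,0.0035,10]]}}

```text
t: 33.15
tool_pos: [662.4, 27.5, 61.2]
ee_rot: [-0.001, 1.0, -0.029, 0.001]
wrist_force: [0.3, 0.3, 1.9]
finger_gap: 0.266
finger_force: 39.9
```

{"op": "step_arm", "data": {"series": [[0,0,0,0,0,0,32],[0,0,0,0,0,0,45],[0,0,0,0,0,-0.03,45],[0,0,0,0,0,-0.07,45],[0,0,0,0,0,-0.1,45]]}}

```text
t: 33.78
tool_pos: [662.4, 27.3, 162.3]
ee_rot: [-0.001, 1.0, -0.029, 0.001]
wrist_force: [0.6, -0.0, -1.0]
finger_gap: 0.451
finger_force: 0.0
```

```bash
python3 d.py 525,-410,165,-93
```

```text
pos [662.4  27.3 162.3] phi -93.3 t 33.77 F [ 0.6 -0.  -1. ] gap 0.451 q [-4. 29. 83.  0. 68. 90.]
525,-410,165,-93 [-0.1 -0.1 -0.3] [-0.1121  0.4444 -0.0035]
```

{"op": "step_arm", "data": {"series": [[0,0,0,-0.014,0.055,0,60],[0,0,0,-0.028,0.115,0,60],[0,0,0,-0.043,0.175,0,60],[0,0,0,-0.057,0.235,0,60],[0,0,0,-0.072,0.295,0,60]]}}

```text
t: 34.4
tool_pos: [572.6, -264.9, 160.4]
ee_rot: [-0.001, 1.0, -0.029, 0.0]
wrist_force: [0.2, -0.4, 0.4]
finger_gap: 0.599
finger_force: 0.0
```

{"op": "step_arm", "data": {"series": [[0,0,0,-0.014,0.06,0,60],[0,0,0,-0.028,0.11,0,60],[0,0,0,-0.04,0.149,0,60],[0,0,0,-0.04,0.149,0.03,60],[0,0,0,-0.04,0.149,0.06,60]]}}

```text
t: 35.02
tool_pos: [524.5, -410.6, 99.6]
ee_rot: [-0.0, 1.0, -0.029, 0.001]
wrist_force: [-0.4, 0.8, 0.0]
finger_gap: 0.599
finger_force: 0.0
```

```bash
python3 d.py 525,-410,44,-93; python3 jars.py
```

```text
pos [ 524.5 -410.6   99.6] phi -93.4 t 35.02 F [-0.4  0.8  0. ] gap 0.599 q [-44.  33.  85.   0.  61.  49.]
525,-410,44,-93 [-0.  -0.1 -0.4] [ 0.0004 -0.0006  0.0556]
top [('jar0', 0.32, [-33.0, -19.0]), ('jar1', 0.26, [-48.0, 0.0]), ('jar2', 0.28, [21.0, 29.0]), ('jar3', 0.31, [-16.0, -53.0])]
scene [('jar0', 0.39, [-70.0, 34.0]), ('jar1', 0.9, [-78.0, -32.0]), ('jar2', 0.88, [-5.0, -1.0]), ('jar3', 0.9, [88.0, -6.0])]
```

{"op": "step_arm", "data": {"series": [[0,0,0,-0.001,0,0.03,60],[0,0,0,-0.001,0,0.056,60],[0,0,0,-0.001,0,0.056,40],[0,0,0,-0.001,0,0.056,10],[0,0,0,-0.001,0,0.056,10]]}}

```text
t: 35.75
tool_pos: [524.6, -410.0, 45.6]
ee_rot: [0.0, 1.0, -0.029, 0.001]
wrist_force: [-0.2, -0.5, -1.0]
finger_gap: 0.268
finger_force: 39.0
```

{"op": "step_arm", "data": {"series": [[0,0,0,0,0,0,10],[0,0,0,0,0,-0.03,10],[0,0,0,0,0,-0.08,10],[0,0,0,0,0,-0.115,10],[0,0,0,0,0,-0.115,10]]}}

```text
t: 36.38
tool_pos: [525.6, -411.3, 163.1]
ee_rot: [0.002, 1.0, -0.029, 0.003]
wrist_force: [0.7, -0.3, -1.3]
finger_gap: 0.27
finger_force: 39.3
```

```bash
python3 d.py 598,29.5,165,-93
```

```text
pos [ 525.6 -411.3  163.1] phi -93.3 t 36.38 F [ 0.7 -0.3 -1.3] gap 0.27 q [-44.  29.  82.   0.  68.  49.]
598,29.5,165,-93 [ 0.2 -0.3 -0.3] [ 0.047  -0.4442 -0.0032]
```

{"op": "step_arm", "data": {"series": [[0,0,0,0.01,-0.045,-0.004,10],[0,0,0,0.02,-0.1,-0.004,10],[0,0,0,0.03,-0.16,-0.004,10],[0,0,0,0.04,-0.22,-0.004,10],[0,0,0,0.045,-0.28,-0.004,10]]}}

```text
t: 37.0
tool_pos: [584.3, -130.4, 162.1]
ee_rot: [-0.001, 1.0, -0.029, -0.001]
wrist_force: [-0.4, 0.5, -1.3]
finger_gap: 0.266
finger_force: 39.4
```

{"op": "step_arm", "data": {"series": [[0,0,0,0.002,-0.055,0,10],[0,0,0,0.002,-0.11,0,10],[0,0,0,0.002,-0.164,0,10],[0,0,0,0.002,-0.164,0,10],[0,0,0,0.002,-0.164,0,10]]}}

```text
t: 37.62
tool_pos: [595.4, 30.9, 162.7]
ee_rot: [-0.0, 1.0, -0.028, -0.001]
wrist_force: [-0.1, -0.3, -1.5]
finger_gap: 0.268
finger_force: 39.6
```

```bash
python3 d.py 598,29.5,58,-93
```

```text
pos [595.4  30.9 162.7] phi -93.2 t 37.62 F [-0.1 -0.3 -1.5] gap 0.268 q [-4. 24. 91.  0. 64. 90.]
598,29.5,58,-93 [-0.   0.1 -0.2] [0.0028 0.0013 0.1047]
```

{"op": "step_arm", "data": {"series": [[0,0,0,0.002,0.001,0.03,10],[0,0,0,0.002,0.001,0.06,10],[0,0,0,0.002,0.001,0.085,10],[0,0,0,0.002,0.001,0.101,10],[0,0,0,0.002,0.001,0.101,10]]}}

```text
t: 38.25
tool_pos: [597.0, 29.1, 61.4]
ee_rot: [-0.001, 1.0, -0.029, -0.001]
wrist_force: [0.1, -1.0, -1.0]
finger_gap: 0.261
finger_force: 39.6
```

{"op": "step_arm", "data": {"series": [[0,0,0,0,0,0.003,10],[0,0,0,0,0,0.003,10]]}}

```text
t: 38.5
tool_pos: [598.7, 30.0, 60.4]
ee_rot: [-0.001, 1.0, -0.029, 0.001]
wrist_force: [-0.5, 0.3, -0.5]
finger_gap: 0.27
finger_force: 39.6
```

{"op": "step_arm", "data": {"series": [[0,0,0,0,0,0.0025,10],[0,0,0,0,0,0.0025,10]]}}

```text
t: 38.75
tool_pos: [598.1, 30.2, 57.4]
ee_rot: [-0.001, 1.0, -0.029, 0.0]
wrist_force: [0.6, 0.2, -1.6]
finger_gap: 0.269
finger_force: 39.6
```

{"op": "step_arm", "data": {"series": [[0,0,0,0,0,0,32],[0,0,0,0,0,0,45],[0,0,0,0,0,-0.03,45],[0,0,0,0,0,-0.07,45],[0,0,0,0,0,-0.104,45]]}}

```text
t: 39.38
tool_pos: [598.3, 30.0, 162.6]
ee_rot: [-0.001, 1.0, -0.029, 0.001]
wrist_force: [1.4, 0.2, -0.5]
finger_gap: 0.448
finger_force: 0.0
```

```bash
python3 d.py 438,-402,165,-93; sed -i 's/^jars()//' jars.py; python3 -c "
from jars import *
jars()"
```

```text
pos [598.3  30.  162.6] phi -93.3 t 39.38 F [ 1.4  0.2 -0.5] gap 0.448 q [-4. 24. 91.  0. 64. 89.]
438,-402,165,-93 [-0.1 -0.1 -0.3] [-0.1352  0.4405 -0.0032]
top [('jar0', 0.2, [48.0, 23.0]), ('jar1', 0.31, [-34.0, 22.0]), ('jar2', 0.28, [58.0, 25.0]), ('jar3', 1.0, [0.0, 0.0])]
scene [('jar0', 0.52, [-70.0, -32.0]), ('jar1', 0.44, [32.0, -16.0]), ('jar2', 0.73, [-87.0, 9.0]), ('jar3', 1.0, [-0.0, 0.0])]
```

{"op": "step_arm", "data": {"series": [[0,0,0,-0.003,0.055,0,60],[0,0,0,-0.01,0.115,0,60],[0,0,0,-0.025,0.175,0,60],[0,0,0,-0.045,0.232,0,60],[0,0,0,-0.07,0.287,0,60]]}}

```text
t: 40.1
tool_pos: [510.8, -254.3, 160.0]
ee_rot: [-0.001, 1.0, -0.029, 0.0]
wrist_force: [0.8, -0.0, -0.1]
finger_gap: 0.605
finger_force: 0.0
```

{"op": "step_arm", "data": {"series": [[0,0,0,-0.025,0.055,0,60],[0,0,0,-0.05,0.11,0,60],[0,0,0,-0.067,0.153,0,60],[0,0,0,-0.067,0.153,0.03,60],[0,0,0,-0.067,0.153,0.06,60]]}}

```text
t: 40.72
tool_pos: [435.4, -402.2, 99.3]
ee_rot: [-0.001, 1.0, -0.03, 0.0]
wrist_force: [-1.2, -1.4, 0.7]
finger_gap: 0.599
finger_force: 0.0
```

```bash
python3 d.py 436,-402,44,-93; python3 -c "
from jars import *
jars()"
```

```text
pos [ 435.4 -402.2   99.3] phi -93.4 t 40.73 F [-1.2 -1.4  0.7] gap 0.599 q [-49.  28.  95.   0.  57.  44.]
436,-402,44,-93 [-0.1 -0.  -0.4] [ 0.0006 -0.0002  0.0553]
top [('jar0', 0.3, [-67.0, -4.0]), ('jar1', 0.29, [-11.0, -4.0]), ('jar2', 0.27, [58.0, 25.0]), ('jar3', 0.28, [17.0, 32.0])]
scene [('jar0', 0.52, [-70.0, -32.0]), ('jar1', 0.44, [28.0, -18.0]), ('jar2', 0.72, [-87.0, 9.0]), ('jar3', 0.99, [-0.0, 0.0])]
```

{"op": "step_arm", "data": {"series": [[0,0,0,0,0,0.03,60],[0,0,0,0,0,0.056,60],[0,0,0,0,0,0.056,40],[0,0,0,0,0,0.056,10],[0,0,0,0,0,0.056,10]]}}

```text
t: 41.45
tool_pos: [436.8, -401.9, 45.8]
ee_rot: [0.0, 1.0, -0.029, 0.001]
wrist_force: [0.8, 0.3, -0.7]
finger_gap: 0.262
finger_force: 39.0
```

{"op": "step_arm", "data": {"series": [[0,0,0,0,0,0,10],[0,0,0,0,0,-0.03,10],[0,0,0,0,0,-0.08,10],[0,0,0,0,0,-0.115,10],[0,0,0,0,0,-0.115,10]]}}

```text
t: 42.08
tool_pos: [437.7, -403.3, 163.1]
ee_rot: [0.002, 1.0, -0.029, 0.003]
wrist_force: [-0.6, 0.1, -0.7]
finger_gap: 0.264
finger_force: 39.3
```

```bash
python3 d.py 593,-70,165,-93
```

```text
pos [ 437.7 -403.3  163.1] phi -93.3 t 42.08 F [-0.6  0.1 -0.7] gap 0.264 q [-49.  24.  92.   0.  64.  44.]
593,-70,165,-93 [ 0.2 -0.3 -0.3] [ 0.1359 -0.3417 -0.0024]
```

{"op": "step_arm", "data": {"series": [[0,0,0,0.015,-0.04,-0.004,10],[0,0,0,0.035,-0.09,-0.004,10],[0,0,0,0.06,-0.145,-0.004,10],[0,0,0,0.082,-0.2,-0.004,10],[0,0,0,0.105,-0.255,-0.004,10]]}}

```text
t: 42.7
tool_pos: [555.2, -150.8, 162.6]
ee_rot: [-0.001, 1.0, -0.029, -0.001]
wrist_force: [0.9, -0.7, -1.8]
finger_gap: 0.262
finger_force: 39.4
```

{"op": "step_arm", "data": {"series": [[0,0,0,0.02,-0.05,0,10],[0,0,0,0.031,-0.087,0,10],[0,0,0,0.031,-0.087,0,10],[0,0,0,0.031,-0.087,0,10]]}}

```text
t: 43.2
tool_pos: [590.5, -67.9, 163.0]
ee_rot: [-0.001, 1.0, -0.028, -0.001]
wrist_force: [0.5, 1.1, -2.0]
finger_gap: 0.265
finger_force: 39.6
```

```bash
python3 d.py 593,-71,58,-93
```

```text
pos [590.5 -67.9 163. ] phi -93.3 t 43.2 F [ 0.5  1.1 -2. ] gap 0.265 q [-13.  24.  92.   0.  64.  80.]
593,-71,58,-93 [-0.1  0.1 -0.3] [0.0029 0.0031 0.105 ]
```

{"op": "step_arm", "data": {"series": [[0,0,0,0.001,0.002,0.03,10],[0,0,0,0.001,0.002,0.06,10],[0,0,0,0.001,0.002,0.085,10],[0,0,0,0.001,0.002,0.101,10],[0,0,0,0.001,0.002,0.101,10]]}}

```text
t: 43.82
tool_pos: [591.1, -70.4, 61.8]
ee_rot: [-0.001, 1.0, -0.029, -0.001]
wrist_force: [-0.1, -0.1, -1.0]
finger_gap: 0.267
finger_force: 39.6
```

{"op": "step_arm", "data": {"series": [[0,0,0,0,0,0.003,10],[0,0,0,0,0,0.004,10],[0,0,0,0,0,0.004,10]]}}

```text
t: 44.2
tool_pos: [592.8, -69.8, 59.6]
ee_rot: [-0.001, 1.0, -0.029, 0.001]
wrist_force: [0.4, -0.4, -0.6]
finger_gap: 0.265
finger_force: 39.6
```

{"op": "step_arm", "data": {"series": [[0,0,0,0,0,0.002,10],[0,0,0,0,0,0.002,10]]}}

```text
t: 44.45
tool_pos: [592.3, -69.6, 57.0]
ee_rot: [-0.001, 1.0, -0.029, 0.0]
wrist_force: [0.7, -0.6, -1.5]
finger_gap: 0.263
finger_force: 39.6
```

{"op": "step_arm", "data": {"series": [[0,0,0,0,0,0,32],[0,0,0,0,0,0,45],[0,0,0,0,0,-0.04,45],[0,0,0,0,0,-0.1,45],[0,0,0,0,0,-0.16,45]]}}

```text
t: 45.08
tool_pos: [592.0, -69.9, 218.5]
ee_rot: [-0.001, 1.0, -0.029, -0.0]
wrist_force: [0.7, 0.5, 0.3]
finger_gap: 0.449
finger_force: 0.0
```

{"op": "step_arm", "data": {"series": [[0,0,-10,0.005,-0.06,-0.01,60],[0,0,-20,0.01,-0.12,-0.01,60],[0,0,-30,0.015,-0.18,-0.01,60],[0,0,-40,0.018,-0.24,-0.01,60],[0,0,-50,0.02,-0.3,-0.01,60]]}}

```text
t: 45.7
tool_pos: [629.6, 230.3, 227.6]
ee_rot: [-0.0, 0.917, 0.399, 0.001]
wrist_force: [0.5, -0.4, -0.8]
finger_gap: 0.601
finger_force: 0.0
```

```bash
python3 d.py 615,250.7,100,-3; python3 - <<'E'
from h import *
from ov import rect
crop("scene","c1.png",195,150,130,125,4)
crop("top","c2.png",130,110,190,125,4)
im=np.hstack([cv2.imread("pics/c1.png"),cv2.imread("pics/c2.png")]);cv2.imwrite("pics/h.png",cv2.resize(im,(800,int(500*800/im.shape[1]))))
E
```

```text
pos [629.6 230.3 227.6] phi -43.0 t 45.7 F [ 0.5 -0.4 -0.8] gap 0.601 q [14. 26. 77.  0. 76. 57.]
615,250.7,100,-3 [  0.   -0.1 -40. ] [ 0.0048 -0.0245  0.1277]
```

View pics/h.png

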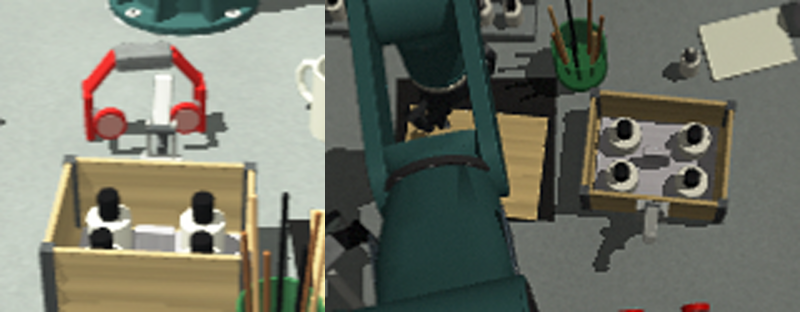

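All four jars stand upright on the liner inside the case, at top (624,130), (694,135), (622,173) and (691,180). The lid lies on the mat, so I'll fetch it.

{"op": "step_arm", "data": {"series": [[0,0,-10,0.005,-0.0245,0.03,60],[0,0,-20,0.005,-0.0245,0.06,60],[0,0,-30,0.005,-0.0245,0.09,60],[0,0,-40,0.005,-0.0245,0.12,60],[0,0,-40,0.005,-0.0245,0.127,60]], "squeeze": 80}}

```text
t: 46.42
tool_pos: [613.4, 247.9, 98.4]
ee_rot: [-0.001, 0.728, 0.686, -0.001]
wrist_force: [0.8, 0.6, 0.2]
finger_gap: 0.6
finger_force: 0.0
```

```bash
python3 d.py 615,250.7,26,-3
```

```text
pos [613.4 247.9  98.4] phi -3.4 t 46.42 F [0.8 0.6 0.2] gap 0.6 q [16. 33. 86.  0. 61. 19.]
615,250.7,26,-3 [-0.2  0.  -0.4] [0.0029 0.0017 0.0724]
```

{"op": "step_arm", "data": {"series": [[0,0,-0.2,0.002,0,0.04,60],[0,0,-0.2,0.002,0,0.072,60],[0,0,-0.2,0.002,0,0.072,40],[0,0,-0.2,0.002,0,0.072,2],[0,0,-0.2,0.002,0,0.072,2]], "squeeze": 80}}

```text
t: 47.05
tool_pos: [616.7, 251.4, 30.6]
ee_rot: [0.0, 0.726, 0.687, 0.002]
wrist_force: [0.2, -0.3, 4.0]
finger_gap: 0.141
finger_force: 80.6
```

{"op": "step_arm", "data": {"series": [[0,0,0,0,0,0,2],[0,0,0,0,0,0,2],[0,0,0,0,0,-0.03,2],[0,0,0,0,0,-0.09,2],[0,0,0,0,0,-0.14,2]]}}

```text
t: 47.68
tool_pos: [615.2, 251.0, 170.5]
ee_rot: [-0.0, 0.726, 0.688, 0.001]
wrist_force: [1.9, 1.0, -3.0]
finger_gap: 0.138
finger_force: 79.8
```

```bash
python3 d.py 627.8,-20.7,170,-3
```

```text
pos [615.2 251.  170.5] phi -3.1 t 47.67 F [ 1.9  1.  -3. ] gap 0.138 q [16. 29. 82.  0. 69. 19.]
627.8,-20.7,170,-3 [ 0.1 -0.1 -0.1] [-2.706e-01  2.730e-02  1.000e-04]
```

{"op": "step_arm", "data": {"series": [[0,0,0,-0.04,0,0,2],[0,0,0,-0.09,0,0,2],[0,0,0,-0.145,0,0,2],[0,0,0,-0.2,0.005,0,2],[0,0,0,-0.245,0.018,0,2]]}}

```text
t: 48.3
tool_pos: [619.0, 3.4, 168.4]
ee_rot: [-0.001, 0.726, 0.687, 0.0]
wrist_force: [0.8, 0.2, -3.7]
finger_gap: 0.142
finger_force: 79.6
```

{"op": "step_arm", "data": {"series": [[0,0,0,-0.015,0.005,0,2],[0,0,0,-0.025,0.009,0,2],[0,0,0,-0.025,0.009,0.02,2],[0,0,0,-0.025,0.009,0.03,2],[0,0,0,-0.025,0.009,0.03,2]]}}

```text
t: 48.92
tool_pos: [626.6, -19.1, 137.1]
ee_rot: [-0.001, 0.726, 0.688, -0.0]
wrist_force: [0.3, 1.4, -2.7]
finger_gap: 0.146
finger_force: 79.5
```

```bash
python3 d.py 628,-20,116,-3
```

```text
pos [626.6 -19.1 137.1] phi -3.0 t 48.92 F [ 0.3  1.4 -2.7] gap 0.146 q [-8. 28. 89.  0. 63. -5.]
628,-20,116,-3 [-0.1 -0.1 -0. ] [-0.0009  0.0015  0.0211]
```

{"op": "step_arm", "data": {"series": [[0,0,0,-0.001,0.001,0.007,2],[0,0,0,-0.001,0.001,0.013,2],[0,0,0,-0.001,0.001,0.019,2],[0,0,0,-0.001,0.001,0.023,2],[0,0,0,-0.001,0.001,0.023,2]]}}

```text
t: 49.55
tool_pos: [628.4, -21.1, 116.6]
ee_rot: [-0.0, 0.726, 0.688, 0.001]
wrist_force: [-4.5, 1.3, 9.0]
finger_gap: 0.142
finger_force: 81.3
```

{"op": "step_arm", "data": {"series": [[0,0,0,0,0,0,30],[0,0,0,0,0,0,60],[0,0,0,0,0,-0.04,60],[0,0,0,0,0,-0.1,60],[0,0,0,0,0,-0.13,60]]}}

```text
t: 50.18
tool_pos: [630.3, -21.6, 248.6]
ee_rot: [0.002, 0.726, 0.688, 0.002]
wrist_force: [0.8, -0.2, -0.2]
finger_gap: 0.598
finger_force: 0.0
```

{"op": "step_arm", "data": {"series": [[0,0,-10,0,-0.04,0,60],[0,0,-20,0,-0.08,0,60],[0,0,-30,0,-0.12,0,60],[0,0,-40,0,-0.13,0,60],[0,0,-50,0,-0.13,0,60]]}}

```text
t: 50.8
tool_pos: [497.7, -14.2, 245.2]
ee_rot: [-0.0, 0.365, 0.931, 0.001]
wrist_force: [0.2, -0.0, 0.4]
finger_gap: 0.599
finger_force: 0.0
```

```bash
python3 d.py 495,-14.3,190,87
```

```text
pos [497.7 -14.2 245.2] phi 47.2 t 50.8 F [ 0.2 -0.   0.4] gap 0.599 q [-10.  11.  98.   0.  71. -57.]
495,-14.3,190,87 [  0.1  -0.  -39.8] [ 0.0019 -0.0019  0.0552]
```

{"op": "step_arm", "data": {"series": [[0,0,-10,0.002,-0.002,0,60],[0,0,-20,0.002,-0.002,0,60],[0,0,-30,0.002,-0.002,0.01,60],[0,0,-39.8,0.002,-0.002,0.04,60],[0,0,-39.8,0.002,-0.002,0.06,60]], "squeeze": 25}}

```text
t: 51.42
tool_pos: [495.8, -14.3, 184.1]
ee_rot: [0.0, 0.028, 1.0, 0.001]
wrist_force: [0.4, -1.1, -0.5]
finger_gap: 0.599
finger_force: 0.0
```

```bash
python3 d.py 495,-14.3,142,87
```

```text
pos [495.8 -14.3 184.1] phi 86.8 t 51.42 F [ 0.4 -1.1 -0.5] gap 0.599 q [-10.  15. 103.   0.  62. -97.]
495,-14.3,142,87 [ 0.1  0.  -0.2] [ 0.0008 -0.0001  0.0421]
```

{"op": "step_arm", "data": {"series": [[0,0,0,0,0,0.025,60],[0,0,0,0,0,0.043,50],[0,0,0,0,0,0.043,30],[0,0,0,0,0,0.043,5],[0,0,0,0,0,0.043,5]], "squeeze": 25}}

```text
t: 52.05
tool_pos: [496.0, -14.4, 142.4]
ee_rot: [0.0, 0.029, 1.0, 0.001]
wrist_force: [0.7, -1.6, -5.2]
finger_gap: 0.203
finger_force: 27.0
```

{"op": "step_arm", "data": {"series": [[0,0,0,0,0,0,5],[0,0,0,0,0,0,5]]}}

```text
t: 52.3
tool_pos: [496.0, -14.4, 142.3]
ee_rot: [0.0, 0.029, 1.0, 0.001]
wrist_force: [0.0, -0.5, -4.2]
finger_gap: 0.202
finger_force: 27.1
```

{"op": "step_arm", "data": {"series": [[0,0,0,-0.011,0,-0.0106,5],[0,0,0,-0.022,0,-0.0164,5],[0,0,0,-0.034,0,-0.0191,5],[0,0,0,-0.0465,0,-0.0186,5],[0,0,0,-0.0585,0,-0.0148,5]]}}

```text
t: 52.92
tool_pos: [555.8, -17.6, 158.2]
ee_rot: [0.001, 0.029, 1.0, 0.001]
wrist_force: [-3.3, -1.1, 3.1]
finger_gap: 0.203
finger_force: 24.3
```

{"op": "step_arm", "data": {"series": [[0,0,0,-0.0105,0,0.0067,5],[0,0,0,-0.019,0,0.016,5],[0,0,0,-0.025,0,0.027,5],[0,0,0,-0.027,0,0.036,5],[0,0,0,-0.0275,0,0.036,5]]}}

```text
t: 53.55
tool_pos: [590.1, -19.5, 123.8]
ee_rot: [0.008, 0.029, 1.0, 0.001]
wrist_force: [5.6, 1.4, 7.5]
finger_gap: 0.2
finger_force: 41.9
```

{"op": "step_arm", "data": {"series": [[0,0,0,0.004,0,0.004,5],[0,0,0,0.004,0,0.006,30],[0,0,0,0.004,0,0.006,60],[0,0,0,0.004,0,0.006,60],[0,0,0,0.004,0,0.006,60]]}}

```text
t: 54.18
tool_pos: [577.6, -18.9, 114.7]
ee_rot: [-0.0, 0.029, 1.0, 0.001]
wrist_force: [0.6, 0.8, 0.7]
finger_gap: 0.597
finger_force: 0.0
```

{"op": "step_arm", "data": {"series": [[0,0,0,0,0,-0.04,60],[0,0,0,0,0,-0.1,60],[0,0,0,0,0,-0.16,60],[0,0,0,0.06,0,-0.22,60],[0,0,0,0.1,0,-0.25,60]]}}

```text
t: 54.8
tool_pos: [484.8, -14.0, 360.4]
ee_rot: [0.001, 0.029, 1.0, 0.001]
wrist_force: [-0.2, 0.1, 1.0]
finger_gap: 0.602
finger_force: 0.0
```

{"op": "step_arm", "data": {"series": [[0,0,0,0,-0.06,0,60],[0,0,0,0,-0.12,0,60],[0,0,0,0,-0.18,0,60],[0,0,0,0,-0.24,0,60],[0,0,0,0,-0.26,0,60]]}}

```text
t: 55.42
tool_pos: [469.8, -276.7, 357.9]
ee_rot: [-0.0, 0.03, 1.0, 0.0]
wrist_force: [-0.0, 0.7, 0.1]
finger_gap: 0.6
finger_force: 0.0
```

```bash
python3 - <<'E'
from h import *
cv2.imwrite("pics/z1.png",crop("scene","c1.png",185,130,130,130,3.85)); 
crop("scene","c2.png",330,130,130,130,2.27)
a=cv2.imread("pics/c1.png");b=cv2.imread("pics/c2.png");t=snapshot("top")[90:220,190:320,::-1];t=cv2.resize(t,(295,295),interpolation=cv2.INTER_CUBIC)
r=np.zeros((600,795,3),np.uint8);r[:a.shape[0],:a.shape[1]]=a;r[:295,501:796]=b[:295,:294];r[300:595,500:795]=t;cv2.imwrite("pics/fin.png",r)
E
```

```text
(no output)
```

View pics/fin.png

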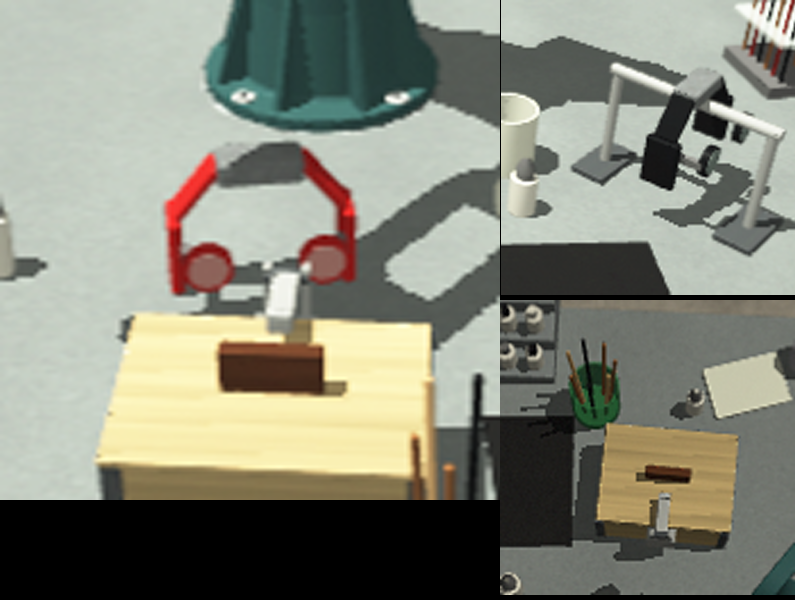

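The lid is seated, the lever (285,295) lies level over it as it did at the start, and the headband is on the bar. Handing in.

```bash
python3 -c "
from workcell import bot
print(bot.finish_job())"
```

```text
the job is handed in; nothing more can be done
None
```

The job is done and handed in at about 56 s: the headband hangs on the bar, the liner is in the case with all four jars upright on it, and the lid is seated with the latch shut. The hand-in returned no verdict.

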